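Take the glued drum hoop out of its clamp and hang it up

ROBOT

A 6-joint arm with a two-finger parallel gripper is mounted at the origin on the work surface. World frame = base frame: x ahead of the robot, y to its left, z up, the work surface at z = 0. Lengths are in m, angles in rad, forces in N, time in s.
With the tool pointing down it reaches from about 0.4 to 0.825 m from the base axis. Payload 7 kg.
Tool frame: the origin (TCP) lies midway between the tips of the shut fingers; the grasp point (between the pads) lies 19 mm behind it; y points along the fingers, z is the direction in which the jaws open and shut, and the axes are right-handed (so a half turn about y gives the same grasp; the last joint's range is limited). The gripper opens to 88 mm and grips with 3 to 60 N. Pads are 19 mm wide; open, the fingers measure 130 mm over their backs; the gripper's body (78 mm by 193 mm) begins 47 mm behind the grasp point.
Start: joints at [-0.882, 0.359, 0.012, 0, -1.224, -0.288], TCP at [0.263, -0.621, 0.227] pointing down, gripper open.
Joint ranges: [-3.07, 3.07], [-1.43, 2.12], [-1.02, 1.25], [-3.03, 1.67], [-3.05, -0], [-3.03, 3.03]. Speed limits (rad/s): [2.39, 2.39, 3.01, 3.14, 3.14, 3.14].

INTERFACE

Orientations are given as [roll, pitch, yaw] about the fixed x, y, z axes, in that order (R = Rz(yaw) Ry(pitch) Rx(roll)).
In Python, from station import arm gives the robot as it stands.
- The arm moves only by the tool move_arm, never from a script. Its argument "deltas" is a list of rows, each an object with "dp": the shift along the tool's x, y, z in mm, a list of three; "rotation": the turn, a rotation vector about the tool's x, y, z in degrees, a list of three. A call has 1 to 5 rows; each row shifts and turns the pose as measured when the row begins, along the tool's axes as they then stand; what a row does not reach is not made up. A row lasts 1/12 s, in which the tool goes at most 41.7 mm and 7.16 degrees, less where a joint would pass 70% of its speed; a pose out of reach is approached as far as the arm can. A call is refused whole if a number of a shift passes 41.7 or a number of a turn 7.16, either way. A call with a gripper value outside its range is refused whole. "jaw" is the closure in counts, from 0 (fully open) to 255 (shut), set as the call begins (left out, the last holds). The fingers move at their own pace and stop on an object; "squeeze" is the grip in N (left out, the last holds). Time passes only in rows, so rows that do not move let the fingers close. It gives the time, the measured TCP pose, the force and the opening at its end, in the units of the state.
- arm.get_state(): the state, without advancing time (a new reading comes with each control period).
- arm.grab_frame(name): name is "side" or "top" or "wrist"; returns a dict with "pixels" (384x512x3 uint8, red, green, blue), "z_map" (384x512 float32, m along the optical axis (not along the pixel's ray), 0 where there is no reading), "fx", "fy", "cx", "cy" (pixels), "k1" (the pictures are not rectified: a ray, as slopes to the right and down, at radius r is drawn at 1 + k1 r^2 times it, then the intrinsics apply), "cam_to_world" (4x4, takes a point from camera to world coordinates); the wrist camera has in their place "mount" (4x4, takes a point from camera to tool coordinates, whose origin is the TCP and whose axes are the tool frame's). Camera axes: x right, y down, z forward; pixel columns grow to the right and rows downward; lengths in m; the calibration is good to about 2 mm. A picture is of the moment at which its call begins: read the wrist's pose just before it.
- arm.job_done(): hands the job in, once; it reports no verdict.
The state is a dict: "t": time; "q": joint angles; "qd": joint speeds; "joint_efforts": joint torques, N m; "eef_pos": TCP position; "ee_rot": TCP orientation; "force": force on the tool from outside, world axes, zero at the start; "moment": the same for the moment, N m; "width": finger opening in m.
Only numpy, scipy, OpenCV 4.12 (cv2) and the standard library are available. Lean on these libraries where they do the work, as an engineer would, in place of code of your own. Each camera call takes 0.05 s, during which the arm holds its last target.

TASK

The glue on the wooden drum hoop has set. Swing the toggle clamp's handle back until the clamp is wide open, then lift the hoop out of the gluing fixture by its rim and hang its rim over the J-hook under the shelf, on the post nearer the fixture, so that it hangs there freely and still, with the clamp left open. Do not set or drop the hoop on the bench, and leave the loose things on the bench where they are.

Things in the scene. Friction and masses are not known exactly. Their poses are not given: they have to be found in the camera images.
- hoop: Plain pale bent-wood drum hoop: ring of 190 mm outside and 172 mm inside diameter, 24 mm wide along its axis, wall 9 mm thick, about 110 g. It stands upright in the gluing fixture, centre 123 mm above the bench. Origin: centre of the ring; its y axis is the ring's axis. At the start its axes are those of the fixture.
- fixture: Gluing fixture, fixed: plywood base 210 mm (x) by 215 mm (y -52 to +163), 18 mm thick, with two wooden cheeks 150 mm long (x), tops 60 mm above the bench, and a 26.5 mm channel between them in which the hoop stands (lift it straight up). Origin on the bench under the hoop's centre; x in the hoop's plane, roughly away from the robot; y along the hoop's axis to the toggle clamp; z up.
- clamp_handle (a joint): Angle of the toggle clamp's upright handle, rad. 0: closed, leaning 0.14 from vertical to the fixture's +y. It grows to 1.25 (stop, fully open) as the handle is swung over to the fixture's +y and down. Its bar, which holds the hoop's lowest part down, turns 1.35 times as far, up and out of the hoop. Moving it takes about 4 N at the grip; it stays where it is left.
- clamp_hinge (a point): Hinge line of the clamp handle, at fixture x = 0, y = 118 mm, 76 mm above the bench; the line runs along the fixture's x axis. The steel clamp's bracket stands on the fixture's base here, at y = 78 to 138 mm, 64 mm wide (x). When open, the clamp's bar stands nearly upright beside the hoop, its end about 180 mm above the bench.
- clamp_grip (a point): Centre of the black round grip of the clamp handle, 75 mm from its hinge (moves with it). The grip is 73 mm long and about 21 mm thick; its rounded end is 28 mm farther from the hinge than this point.
- shelf_stand: Fixed wooden stand. Origin on the bench under the J-hook's seat; x roughly away from the robot, y from the post out along the hook, z up. The shelf board with jars lies right over the hook: underside 430 mm above the bench, x -100 to +60 mm, y -470 to +50 mm. The hook's post: x -22 to +22, y -79 to -34 mm; its foot 150 mm (x) by 60 (y), 30 high. The far post has a small dark hoop on its hook.
- hook_seat (a point): Seat of the steel J-hook on the post nearer the fixture: middle of the top of its level shank, 300 mm above the bench; axes as the shelf stand's. Rod 9 mm thick. From the post (y = -34 mm; steel plate to -30) it runs along +y, then turns up: the upturned end spans y = +23 to +33 mm, its top 30 mm above the seat. A hung hoop has its axis along y and its centre 86 mm under the seat.
- drum_shell: Bystander: dark turned-wood drum shell, 112 mm thick, 120 mm high, standing loose; origin at the centre of its underside.
- glue_jar: Bystander: white jar with a steel lid, 64 mm across, 85 mm high; origin at the centre of its underside.
- mallet: Bystander: wooden mallet lying on the bench, handle along its x (from -130 mm), head 90 mm long and 52 mm thick at x = 55 mm; origin on the bench.
- small_hoop: Bystander: small wooden hoop, 130 mm across, 20 mm high, lying flat; origin at the centre of its underside.
Not all that is in view belongs to the job. What is shaped like the hoop but purple is not meant.

How it is judged:
On the way, in this order (a step that is already met when the one before it is completed fails the run):
1. the toggle clamp is swung open while the hoop still stands in the fixture (value of joint clamp_handle above 0.9 rad and distance of hoop from where it was at the start of the episode below 0.015 m), for 0.2 s.
2. the hoop is lifted clear of the fixture's cheeks (height (world z) of hoop above 0.165 m), for 0.2 s.
At the end, for the whole second after the job is handed in: The hoop rests hanging on the J-hook's shank, still (under 30 mm/s, 0.3 rad/s), centre within 25 mm of the seat seen from above (15 mm across the shank) and 78 to 94 mm under it, square to the hook within 15 degrees; the clamp handle stays open past 0.9 rad (horizontal distance between hoop and hook_seat below 0.025 m and x of hoop in the frame of hook_seat between -0.015 and 0.015 m and z of hoop in the frame of hook_seat between -0.094 and -0.078 m and angle between the y axis of hoop and the y axis of hook_seat, either way round below 0.26 rad and contact force between hoop and shelf_stand above 0.3 N and linear speed of hoop below 0.03 m/s and angular speed of hoop below 0.3 rad/s and value of joint clamp_handle above 0.9 rad); the robot touches nothing.
It fails at once if the hoop touches the bench top (contact force between hoop and table above 0.2 N).
It fails at once if the drum shell is moved more than 30 mm (distance of drum_shell from where it was at the start of the episode above 0.03 m).
It fails at once if the glue jar is moved more than 30 mm (distance of glue_jar from where it was at the start of the episode above 0.03 m).
It fails at once if the mallet is moved more than 30 mm (distance of mallet from where it was at the start of the episode above 0.03 m).
It fails at once if the small hoop is moved more than 30 mm (distance of small_hoop from where it was at the start of the episode above 0.03 m).
It also fails if it takes over 58 s, if anything falls off the work surface, if the arm or the gripper's body presses on something with over 40 N, if the wrist force passes 120 N, or if a joint passes its speed limit or range.

## Working session

There is one attempt and no reset: what is moved stays moved. The work goes in short steps, Python scripts to look and compute and a tool call to move; the robot and the scene stay as the last step left them, time stands still between calls to the robot, and variables do not carry over. Pictures are saved under pics/ and viewed, and the job is handed in when it is done.

Besides the shell and the picture viewer there is one more tool, called after "Request:" by a JSON object that holds its "api" and its "payload". move_arm: Moves the arm, as the interface text tells. Its arguments: {"type":"object","properties":{"deltas":{"type":"array","items":{"type":"object","properties":{"dp":{"type":"array","items":{"type":"number"}},"rotation":{"type":"array","items":{"type":"number"}}}}},"jaw":{"type":"number"},"squeeze":{"type":"number"}},"required":["deltas"]}

```bash
ls; mkdir -p pics; python3 - <<'E'
from station import arm
import cv2
s=arm.get_state()
for k,v in s.items(): print(k,v)
for n in ["side","top","wrist"]:
    f=arm.grab_frame(n)
    cv2.imwrite(f"pics/{n}0.png",f["pixels"][:,:,::-1])
    print(n,{k:(v.tolist() if hasattr(v,'tolist') else v) for k,v in f.items() if k not in("pixels","z_map")})
E
```

```text
pics
t 0.0
q [-8.81904414e-01  3.59381463e-01  1.10456271e-02 -3.66082652e-04
 -1.22412497e+00 -2.88077661e-01]
qd [ 1.86875541e-04 -5.57598010e-05  9.61582532e-04 -2.65118418e-04
  9.10132930e-04 -7.03898456e-04]
joint_efforts [-3.28103924e-04 -5.82713020e+01  2.93043941e+01  6.99712202e+00
  6.59991187e-03 -1.79769040e-04]
eef_pos [ 0.26312569 -0.62104923  0.22561758]
ee_rot [-1.56910266e+00  1.42983253e-04  4.00689703e-01]
force [-0.26859289  0.07832089 -0.17135831]
moment [-0.04757454 -0.00693161 -0.01030153]
width 0.0878539163806915
side {'fx': 443.73470044962085, 'fy': 443.73470044962085, 'cx': 257.9582813912566, 'cy': 182.49440534670478, 'k1': -0.17731244944022007, 'cam_to_world': [[-0.897773356810888, -0.26492062887375156, 0.35188074712556483, 0.12623367412340414], [-0.4404494742059212, 0.5350833271401354, -0.7208953417025041, 0.8605598675682531], [0.002694526347481585, -0.802186320884231, -0.5970677064738839, 0.8664898131044265], [0.0, 0.0, 0.0, 1.0]]}
top {'fx': 446.3522349588583, 'fy': 446.3522349588583, 'cx': 264.378444367919, 'cy': 194.1598323248218, 'k1': -0.0529770197207552, 'cam_to_world': [[-0.027627599510297512, -0.9951324072072143, 0.09459496747329535, 0.39771115229198056], [-0.9995509004440325, 0.02860052875427648, 0.008944673079529218, 0.04463967007615325], [-0.01160660014054331, -0.09430536506981456, -0.9954756576392144, 1.2408618829366056], [0.0, 0.0, 0.0, 1.0]]}
wrist {'fx': 339.262613309753, 'fy': 339.262613309753, 'cx': 259.0585782138639, 'cy': 196.477153991405, 'k1': -0.065043888841126, 'mount': [[-2.8533691107356926e-05, 0.9634639244744883, 0.26783813287514907, -0.07050314546758464], [0.0003752300432931518, -0.26783810381318274, 0.9634638599076628, -0.15819054085545572], [0.9999999291941188, 0.00012799209436593328, -0.0003538782003710608, 0.00034638517459573137], [0.0, 0.0, 0.0, 1.0]]}
```

View pics/side0.png

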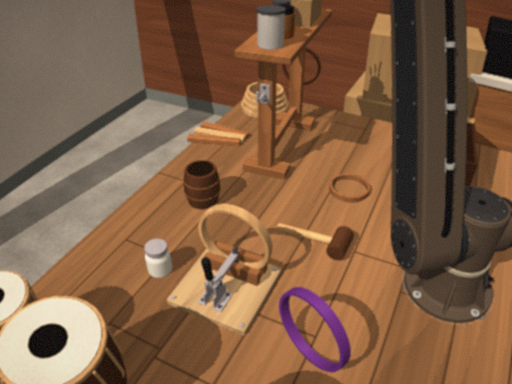

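View pics/top0.png

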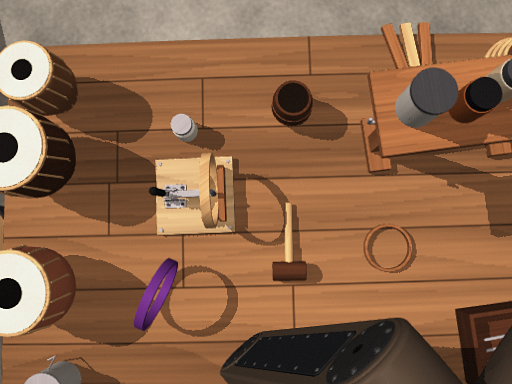

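View pics/wrist0.png

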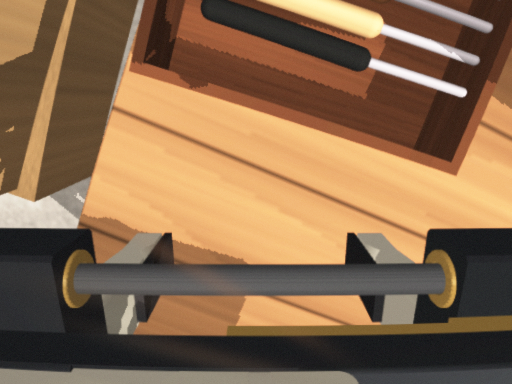

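```bash
cat > h.py <<'E'
import numpy as np, cv2
from station import arm
from scipy.spatial.transform import Rotation as R
def Rw(rpy): return R.from_euler('xyz',rpy).as_matrix()
def K(f): return np.array([[f['fx'],0,f['cx']],[0,f['fy'],f['cy']],[0,0,1.]]), np.array([f['k1'],0,0,0,0.])
def camT(f,s=None):
    if 'cam_to_world' in f: return np.array(f['cam_to_world'])
    T=np.eye(4); T[:3,:3]=Rw(s['ee_rot']); T[:3,3]=s['eef_pos']; return T@np.array(f['mount'])
def slopes(f,uv):
    k,d=K(f); return cv2.undistortPointsIter(np.array(uv,float).reshape(-1,1,2),k,d,None,None,(3,100,1e-10)).reshape(-1,2)
def on_plane(f,uv,z,s=None):
    T=camT(f,s); r=np.c_[slopes(f,uv),np.ones(len(uv))]@T[:3,:3].T
    return T[:3,3]+r*((z-T[2,3])/r[:,2])[:,None]
def cloud(f,s=None):
    T=camT(f,s); H,W=f['z_map'].shape
    v,u=np.mgrid[:H,:W]; sl=slopes(f,np.c_[u.ravel(),v.ravel()])
    z=f['z_map'].ravel(); P=np.c_[sl*z[:,None],z]@T[:3,:3].T+T[:3,3]
    P[z==0]=np.nan
    return P.reshape(H,W,3)
def proj(f,P,s=None):
    T=np.linalg.inv(camT(f,s)); k,d=K(f); P=np.atleast_2d(P)
    return cv2.projectPoints(P.reshape(-1,1,3).astype(float),cv2.Rodrigues(T[:3,:3])[0],T[:3,3],k,d)[0].reshape(-1,2)
def crop(f,name,x0,x1,y0,y1,sc):
    im=f['pixels'][y0:y1,x0:x1,::-1]; cv2.imwrite('pics/'+name,cv2.resize(im,None,fx=sc,fy=sc,interpolation=cv2.INTER_CUBIC))
def st():
    s=arm.get_state(); print('t',round(s['t'],2),'pos',np.round(s['eef_pos'],4),'rot',np.round(s['ee_rot'],3),'q',np.round(s['q'],2),'F',np.round(s['force'],1),'w',round(s['width'],4)); return s
E
python3 - <<'E'
from h import *
import pickle
ft=arm.grab_frame('top'); fs=arm.grab_frame('side')
pickle.dump((ft,fs),open('f0.pkl','wb'))
crop(ft,'t_fix.png',135,255,140,250,6)
crop(ft,'t_sh.png',350,512,20,190,4)
crop(fs,'s_fix.png',150,300,190,340,4)
crop(fs,'s_sh.png',220,340,0,190,3)
E
```

```text
(no output)
```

View pics/t_fix.png

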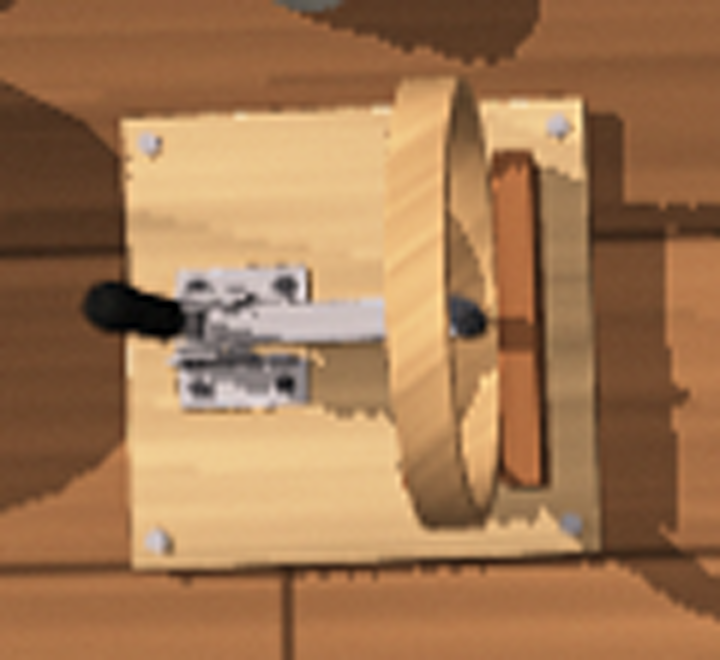

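View pics/t_sh.png

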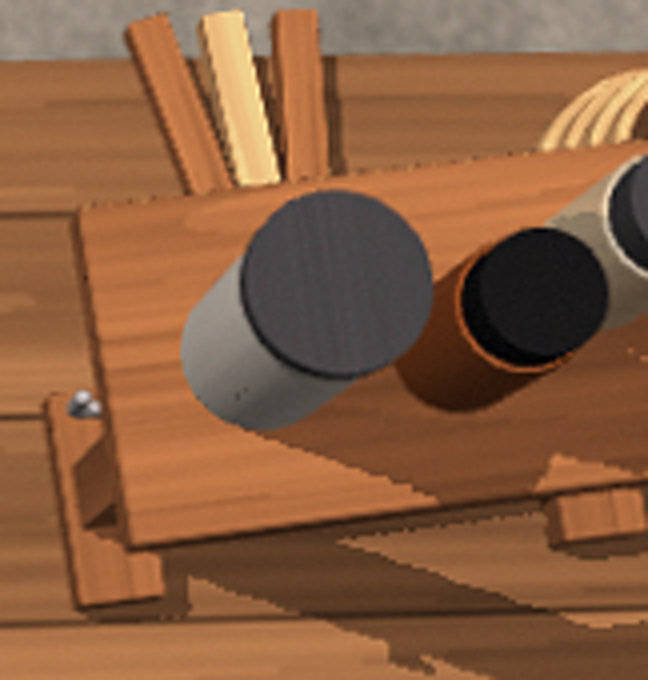

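View pics/s_fix.png

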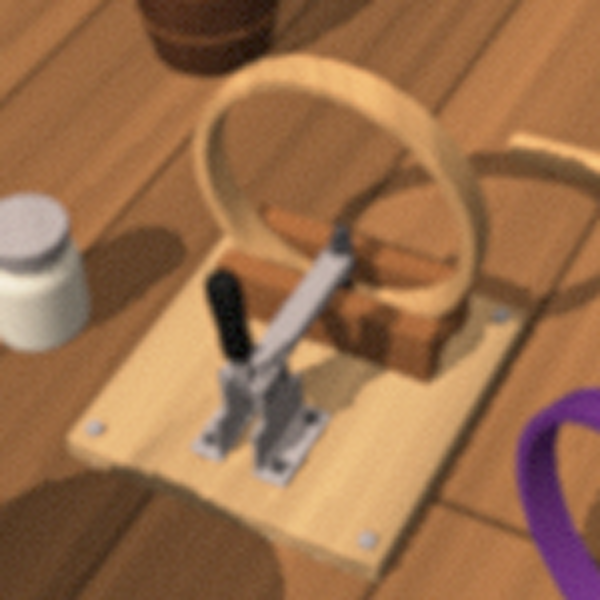

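View pics/s_sh.png

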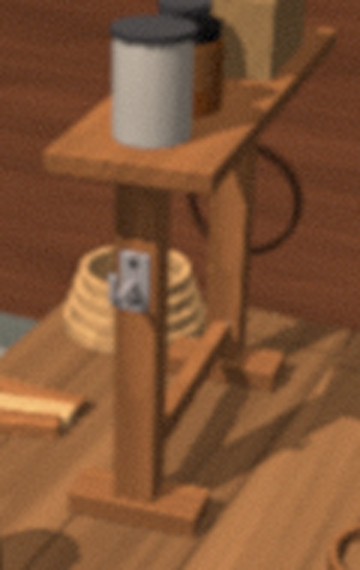

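```bash
python3 - <<'E'
from h import *
import pickle
ft,fs=pickle.load(open('f0.pkl','rb'))
c=np.array([(122,120),(583,98),(600,550),(133,570)])/6+[135,140]-0.4
P=on_plane(ft,c,0.018); print(P.round(4))
cs=np.array([(72,440),(375,575),(530,300),(225,235)])/4+[150,190]-0.4
Ps=on_plane(fs,cs,0.018); print(Ps.round(4))
# pose from 4 corners: local +-105 x; y -52..163
loc=np.array([(105,163),(105,-52),(-105,-52),(-105,163)])/1000
def fit(loc,P):
    a=loc-loc.mean(0); b=P-P.mean(0); th=np.arctan2((a[:,0]*b[:,1]-a[:,1]*b[:,0]).sum(),(a*b).sum())
    Rm=np.array([[np.cos(th),-np.sin(th)],[np.sin(th),np.cos(th)]]); t=P.mean(0)-Rm@loc.mean(0)
    return th,t,np.linalg.norm(loc@Rm.T+t-P,axis=1)
print(fit(loc,P[:,:2]))
print(fit(loc[[3,0,1,2]][[0,3,2,1]],Ps[:,:2]) )
ct=cloud(ft);cs_=cloud(fs)
# hoop cloud top & side: color-independent, z 0.1-0.23 near
th,t,_=fit(loc,P[:,:2])
for n,C in(('top',ct),('side',cs_)):
    Q=C.reshape(-1,3); Rm=np.array([[np.cos(th),-np.sin(th)],[np.sin(th),np.cos(th)]])
    L=Q.copy(); L[:,:2]=(Q[:,:2]-t)@Rm
    m=(abs(L[:,0])<.12)&(abs(L[:,1])<.035)&(L[:,2]>.12)&(L[:,2]<.24)
    H=L[m]; print(n,m.sum(),'x',np.percentile(H[:,0],[1,99]),'y',np.percentile(H[:,1],[2,50,98]),'z',H[:,2].max())
    r=np.hypot(H[:,0],H[:,2]-.123); print('r',np.percentile(r,[2,50,98]))
    m=(abs(L[:,0])<.03)&(L[:,1]>.09)&(L[:,1]<.2)&(L[:,2]>.1)&(L[:,2]<.24)
    H=L[m]; print(n,'grip',m.sum(),np.percentile(H,[2,50,98],axis=0).round(4).tolist())
# shelf
sc=np.array([(80,207),(130,547)])/4+[350,20]-.4
for u in np.array([(110,240),(150,520),(200,500),(110,230)])//4+[350,20]: print(u,ct[u[1],u[0]].round(4))
ztop=np.nanmedian(ct[(520//4+20),380:400,2]); print(ztop)
S=on_plane(ft,sc,ztop); print(S.round(4))
d=S[0]-S[1]; print(np.linalg.norm(d), np.arctan2(d[1],d[0]))
print('hook tip', ct[20+100:20+103,350+19:350+24].round(4))
E
```

```text
[[0.6195 0.3582 0.018 ]
 [0.6232 0.1433 0.018 ]
 [0.4144 0.1398 0.018 ]
 [0.4109 0.3541 0.018 ]]
[[0.6133 0.3547 0.018 ]
 [0.4072 0.3567 0.018 ]
 [0.4143 0.1269 0.018 ]
 [0.6212 0.1639 0.018 ]]
(np.float64(0.017353463803525315), array([0.51795627, 0.19337507]), array([0.00059731, 0.00066619, 0.00057228, 0.00086485]))
(np.float64(-1.5106395713805365), array([0.45860278, 0.24720157]), array([0.00729807, 0.01035802, 0.01243123, 0.013295  ]))
top 813 x [-0.0949186   0.08849352] y [-0.01176995 -0.00063292  0.01165938] z 0.22261912660723304
r [0.0899981  0.09528599 0.09874215]
top grip 124 [[-0.0103, 0.1153, 0.116], [-0.0017, 0.1242, 0.168], [0.0085, 0.1392, 0.1798]]
side 880 x [-0.09555922  0.08763278] y [-0.01297262  0.00397646  0.0115308 ] z 0.22047634450804432
r [0.08348196 0.09389747 0.09718638]
side grip 217 [[-0.0119, 0.1198, 0.1097], [-0.0065, 0.1304, 0.1539], [0.0048, 0.138, 0.1791]]
[377  80] [ 0.6762 -0.1598  0.4518]
[387 150] [ 0.5459 -0.1705  0.4519]
[400 145] [ 0.5541 -0.194   0.4536]
[377  77] [ 0.6821 -0.1602  0.4515]
0.45161191551786706
[[ 0.6931 -0.1472  0.4516]
 [ 0.5347 -0.1611  0.4516]]
0.15897732816447682 0.08747881099744322
hook tip [[[ 0.6341 -0.1704  0.327 ]
  [ 0.6332 -0.1716  0.3305]
  [ 0.6341 -0.1747  0.3267]
  [ 0.6406 -0.1829  0.3012]
  [ 0.6409 -0.1854  0.2999]]

 [[ 0.632  -0.1703  0.327 ]
  [ 0.6322 -0.1726  0.3258]
  [ 0.6322 -0.1748  0.3256]
  [ 0.6387 -0.1831  0.3   ]
  [ 0.6385 -0.185   0.3009]]

 [[ 0.6326 -0.1726  0.3163]
  [ 0.6319 -0.1742  0.3186]
  [ 0.6355 -0.1797  0.3044]
  [ 0.6359 -0.1824  0.3024]
  [ 0.6358 -0.1845  0.3026]]]
```

```bash
cat >> h.py <<'E'
import json
def down(yaw): return R.from_euler('xyz',[-np.pi/2,0,yaw])
def rows(wps,n=5,step=40,rot=7.0,s=None):
    """wps: list of (pos, Rotation). print n rows"""
    s=s or arm.get_state(); p=np.array(s['eef_pos']); r=R.from_euler('xyz',s['ee_rot']); out=[]; i=0
    open('log.jsonl','a').write(json.dumps({k:np.array(s[k]).tolist() for k in('t','q','eef_pos','ee_rot')})+'\n')
    while len(out)<n and i<len(wps):
        tp,tr=np.array(wps[i][0]),wps[i][1]
        d=tp-p; w=(r.inv()*tr).as_rotvec(degrees=True)
        k=max(np.linalg.norm(d)*1000/step,np.linalg.norm(w)/rot,1e-9)
        if k<=0.02: i+=1; continue
        f=min(1,1/k)
        dp=r.inv().apply(d*f)*1000; dw=w*f
        dp=np.round(dp,0 if step>10 else 1); dw=np.round(dw,1)
        out.append({"dp":dp.tolist(),"rotation":dw.tolist()})
        p=p+r.apply(dp/1000); r=r*R.from_rotvec(dw,degrees=True)
        if k<=1: i+=1
    print(json.dumps(out).replace('-0.0,','0,').replace('.0,',',').replace('.0]',']')); print('end',p.round(4),r.as_euler('xyz').round(3), 'wp left',len(wps)-i)
E
cat > a.py <<'E'
from h import *
st()
Y=1.588
rows([((.30,-.48,.34),down(.7)),((.35,-.32,.34),down(1.0)),((.45,-.05,.34),down(1.4)),((.5157,.322,.30),down(Y))],n=5)
E
python3 a.py
```

```text
t 0.25 pos [ 0.2632 -0.6213  0.2261] rot [-1.57   0.     0.401] q [-0.88  0.36  0.01 -0.   -1.22 -0.29] F [-0.9 -0.5 -0.8] w 0.0876
[{"dp": [19, -25, 25], "rotation": [0, -3.7, 0]}, {"dp": [21, -24, 24], "rotation": [0, -3.7, 0]}, {"dp": [22, -25, 22], "rotation": [0, -3.7, 0]}, {"dp": [24, -24, 21], "rotation": [0, -3.7, 0]}, {"dp": [16, -16, 12], "rotation": [0, -2.3, 0]}]
end [ 0.3003 -0.4799  0.3402] [-1.57  -0.     0.699] wp left 3
```

Request:
{"api": "move_arm", "payload": {"deltas": [{"dp":[19,-25,25],"rotation":[0,-3.7,0]},{"dp":[21,-24,24],"rotation":[0,-3.7,0]},{"dp":[22,-25,22],"rotation":[0,-3.7,0]},{"dp":[24,-24,21],"rotation":[0,-3.7,0]},{"dp":[16,-16,12],"rotation":[0,-2.3,0]}]}}

```text
t: 0.67
eef_pos: [0.2983, -0.4765, 0.3348]
ee_rot: [-1.553, -0.0, 0.704]
force: [0.4, 0.0, 1.7]
width: 0.0876
```

```bash
sed -i 's/^rows.*/rows([((.35,-.32,.34),down(1.0)),((.45,-.05,.34),down(1.4)),((.5157,.322,.30),down(Y))],n=5)/' a.py; python3 a.py
```

```text
t 0.67 pos [ 0.2983 -0.4765  0.3348] rot [-1.553 -0.     0.704] q [-0.67  0.13 -0.04 -0.   -1.41 -0.2 ] F [0.4 0.  1.7] w 0.0876
[{"dp": [34, -1, 21], "rotation": [-0.2, -4.1, 0]}, {"dp": [36, -1, 18], "rotation": [-0.3, -4.1, 0.1]}, {"dp": [37, -1, 16], "rotation": [-0.2, -4.1, 0]}, {"dp": [38, -1, 13], "rotation": [-0.3, -4.2, 0.1]}, {"dp": [4, 0, 1], "rotation": [0, -0.4, -0]}]
end [ 0.3503 -0.3202  0.3398] [-1.571  0.     0.999] wp left 2
```

Tracks well. Next rows.

Request:
{"api": "move_arm", "payload": {"deltas": [{"dp":[34,-1,21],"rotation":[-0.2,-4.1,0]},{"dp":[36,-1,18],"rotation":[-0.3,-4.1,0.1]},{"dp":[37,-1,16],"rotation":[-0.2,-4.1,0]},{"dp":[38,-1,13],"rotation":[-0.3,-4.2,0.1]}]}}

```text
t: 1.0
eef_pos: [0.3494, -0.3213, 0.3441]
ee_rot: [-1.579, 0.002, 1.001]
force: [2.1, -0.2, 0.3]
width: 0.0876
```

```bash
sed -i 's/^rows.*/rows([((.45,-.05,.34),down(1.4)),((.5157,.322,.30),down(Y))],n=5)/' a.py; python3 a.py
```

```text
t 1.0 pos [ 0.3494 -0.3213  0.3441] rot [-1.579  0.002  1.001] q [-0.32 -0.04 -0.21  0.   -1.39 -0.25] F [ 2.1 -0.2  0.3] w 0.0876
[{"dp": [39, 0, 9], "rotation": [0.1, -3.2, -0]}, {"dp": [40, 1, 6], "rotation": [0.1, -3.2, -0]}, {"dp": [40, 0, 4], "rotation": [0, -3.2, -0]}, {"dp": [40, 1, 2], "rotation": [0.1, -3.1, -0]}, {"dp": [40, 0, -0], "rotation": [0, -3.2, -0.1]}]
end [ 0.4189 -0.133   0.3415] [-1.573e+00  1.000e-03  1.278e+00] wp left 2
```

Request:
{"api": "move_arm", "payload": {"deltas": [{"dp":[39,0,9],"rotation":[0.1,-3.2,0]},{"dp":[40,1,6],"rotation":[0.1,-3.2,0]},{"dp":[40,0,4],"rotation":[0,-3.2,0]},{"dp":[40,1,2],"rotation":[0.1,-3.1,0]},{"dp":[40,0,0],"rotation":[0,-3.2,0]}]}}

```text
t: 1.42
eef_pos: [0.4168, -0.124, 0.3439]
ee_rot: [-1.58, 0.001, 1.293]
force: [1.0, -0.1, -0.3]
width: 0.0879
```

```bash
sed -i 's/^rows.*/rows([((.45,-.05,.34),down(1.4)),((.5157,.322,.30),down(Y))],n=5)/' a.py; python3 a.py
```

```text
t 1.42 pos [ 0.4168 -0.124   0.3439] rot [-1.580e+00  1.000e-03  1.293e+00] q [ 0.17 -0.12 -0.28  0.01 -1.4  -0.45] F [ 1.  -0.1 -0.3] w 0.0879
[{"dp": [40, 2, -6], "rotation": [0.2, -3, -0.1]}, {"dp": [39, 2, -8], "rotation": [0.3, -3.1, -0]}, {"dp": [1, 0, 0], "rotation": [0, 0, -0]}, {"dp": [40, 4, -0], "rotation": [0, -1.1, -0]}, {"dp": [40, 4, -1], "rotation": [0, -1.1, -0]}]
end [0.4642 0.0288 0.3319] [-1.571  0.     1.438] wp left 1
```

Request:
{"api": "move_arm", "payload": {"deltas": [{"dp":[40,2,-6],"rotation":[0.2,-3,0]},{"dp":[39,2,-8],"rotation":[0.3,-3.1,0]},{"dp":[40,2,0],"rotation":[0,-1.1,0]},{"dp":[40,2,0],"rotation":[0,-1.1,0]},{"dp":[40,2,-1],"rotation":[0,-1.1,0]}]}}

```text
t: 1.83
eef_pos: [0.4681, 0.0762, 0.3359]
ee_rot: [-1.576, -0.001, 1.47]
force: [1.2, -0.7, -0.7]
width: 0.0877
```

```bash
sed -i 's/^rows.*/rows([((.5157,.322,.30),down(Y))],n=5)/' a.py; python3 a.py
```

```text
t 1.83 pos [0.4681 0.0762 0.3359] rot [-1.576e+00 -1.000e-03  1.470e+00] q [ 0.58 -0.04 -0.23  0.   -1.38 -0.68] F [ 1.2 -0.7 -0.7] w 0.0877
[{"dp": [39, 6, -4], "rotation": [0, -1.1, 0]}, {"dp": [39, 6, -4], "rotation": [0.1, -1.1, 0]}, {"dp": [39, 6, -5], "rotation": [0, -1.1, 0]}, {"dp": [39, 5, -6], "rotation": [0.1, -1, 0]}, {"dp": [39, 6, -6], "rotation": [0, -1.1, 0]}]
end [0.5054 0.2693 0.3071] [-1.572 -0.     1.564] wp left 1
```

Request:
{"api": "move_arm", "payload": {"deltas": [{"dp":[39,5,-4],"rotation":[0,-1.1,0]},{"dp":[39,5,-4],"rotation":[0.1,-1.1,0]},{"dp":[39,5,-5],"rotation":[0,-1.1,0]},{"dp":[39,5,-6],"rotation":[0.1,-1,0]},{"dp":[39,5,-6],"rotation":[0,-1.1,0]}]}}

```text
t: 2.25
eef_pos: [0.5036, 0.2799, 0.3127]
ee_rot: [-1.576, -0.004, 1.571]
force: [1.1, 0.1, 0.6]
width: 0.0875
```

```bash
python3 a.py; python3 - <<'E'
from h import *
s=st(); f=arm.grab_frame('wrist'); cv2.imwrite('pics/w1.png',f['pixels'][:,:,::-1])
E
```

```text
t 2.25 pos [0.5036 0.2799 0.3127] rot [-1.576 -0.004  1.571] q [ 0.85  0.15 -0.08  0.   -1.34 -0.85] F [1.1 0.1 0.6] w 0.0875
[{"dp": [37, 11, -11], "rotation": [0.3, -0.8, 0.2]}, {"dp": [5, 2, -1], "rotation": [0, -0.1, -0]}]
end [0.5156 0.322  0.2999] [-1.571  0.     1.587] wp left 0
t 2.25 pos [0.5036 0.2799 0.3127] rot [-1.576 -0.004  1.571] q [ 0.85  0.15 -0.08  0.   -1.34 -0.85] F [1.1 0.1 0.6] w 0.0875
```

View pics/w1.png

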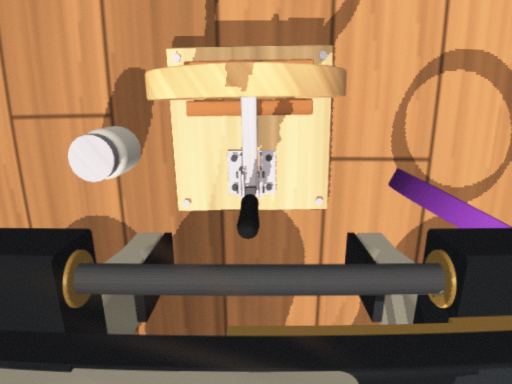

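```bash
python3 - <<'E'
from h import *
s=st(); f=arm.grab_frame('wrist')
C=cloud(f,s)
o=np.array([.518,.1934]);a=.01735
Rm=np.array([[np.cos(a),-np.sin(a)],[np.sin(a),np.cos(a)]])
L=C.copy(); L[...,:2]=(C[...,:2]-o)@Rm
for u in[(248,225),(248,215),(249,205),(250,195),(150,85),(248,80),(340,82)]: print(u,C[u[1],u[0]].round(4),L[u[1],u[0]].round(4))
# base corners
p=on_plane(f,[(176,210),(327,207),(331,45),(167,50)],.018,s); print(p.round(4)); print(((p[:,:2]-o)@Rm).round(4))
H=L.reshape(-1,3); m=(abs(H[:,0])<.12)&(abs(H[:,1])<.03)&(H[:,2]>.12)&(H[:,2]<.24); H=H[m]
print('hoop x',np.percentile(H[:,0],[1,50,99]),'y',np.percentile(H[:,1],[1,50,99]),'zmax',H[:,2].max())
print(np.nanpercentile(C[110:200,248,:],[0,50,100],axis=0))
for v in range(100,200,10): print(v,L[v,250].round(4))
E
```

```text
t 2.3 pos [0.5046 0.2855 0.31  ] rot [-1.575 -0.003  1.575] q [ 0.85  0.16 -0.07  0.   -1.34 -0.85] F [3.9 5.4 1.8] w 0.0878
(248, 225) [0.5164 0.3223 0.1781] [0.0006 0.1289 0.1781]
(248, 215) [0.5165 0.3141 0.1738] [0.0006 0.1207 0.1738]
(249, 205) [0.5163 0.3108 0.1534] [0.0003 0.1174 0.1534]
(250, 195) [0.516  0.3078 0.1278] [0.     0.1144 0.1278]
(150, 85) [0.5974 0.2002 0.1762] [0.0795 0.0054 0.1762]
(248, 80) [0.5144 0.1991 0.2194] [-0.0035  0.0058  0.2194]
(340, 82) [0.4406 0.1976 0.1781] [-0.0773  0.0055  0.1781]
[[0.6232 0.3605 0.018 ]
 [0.4123 0.3549 0.018 ]
 [0.4185 0.1444 0.018 ]
 [0.6228 0.1507 0.018 ]]
[[ 0.1081  0.1652]
 [-0.1029  0.1633]
 [-0.1004 -0.0473]
 [ 0.104  -0.0445]]
hoop x [-0.08524964 -0.00166073  0.08441165] y [-0.01221114 -0.00049272  0.01120231] zmax 0.22001692737783157
[[0.51788325 0.22291442 0.07528605]
 [0.51968621 0.27295559 0.07817654]
 [0.51999578 0.31007339 0.13505724]]
100 [-0.0004  0.0186  0.0774]
110 [-0.0002  0.0295  0.0778]
120 [0.     0.0405 0.0781]
130 [0.0002 0.0516 0.079 ]
140 [0.0005 0.0629 0.0785]
150 [0.0007 0.0744 0.0785]
160 [0.0009 0.0857 0.0799]
170 [0.0012 0.0979 0.0779]
180 [0.0014 0.1098 0.0781]
190 [0.0004 0.1128 0.1134]
```

```bash
sed -i 's/^rows.*/rows([((.5158,.3229,.25),down(Y)),((.5158,.3229,.134),down(Y))],n=5,step=32)/' a.py; python3 a.py
```

```text
t 2.35 pos [0.5037 0.2823 0.3101] rot [-1.573e+00 -1.000e-03  1.574e+00] q [ 0.85  0.15 -0.08  0.   -1.34 -0.85] F [-0.3 -1.9 -0.5] w 0.0876
[{"dp": [18, 26, -5], "rotation": [0.1, -0.3, 0]}, {"dp": [17, 26, -6], "rotation": [0, -0.4, 0.1]}, {"dp": [5, 8, -1], "rotation": [0.1, -0.1, -0]}, {"dp": [0, 32, -0], "rotation": [0, 0, -0]}, {"dp": [0, 32, -0], "rotation": [0, 0, -0]}]
end [0.5155 0.3224 0.1862] [-1.57   0.     1.588] wp left 1
```

Request:
{"api": "move_arm", "payload": {"deltas": [{"dp":[18,26,-5],"rotation":[0.1,-0.3,0]},{"dp":[17,26,-6],"rotation":[0,-0.4,0.1]},{"dp":[5,8,-1],"rotation":[0.1,-0.1,0]},{"dp":[0,20,0],"rotation":[0,0,0]},{"dp":[0,0,0],"rotation":[0,0,0]}]}}

```text
t: 2.77
eef_pos: [0.5158, 0.3264, 0.2276]
ee_rot: [-1.571, 0.0, 1.592]
force: [-1.2, -0.8, -0.6]
width: 0.0877
```

```bash
sed -i 's/^rows.*/rows([((.5158,.3229,.134),down(Y))],n=5,step=25)/' a.py; python3 a.py
```

```text
t 2.77 pos [0.5158 0.3264 0.2276] rot [-1.571  0.     1.592] q [ 0.88  0.25 -0.14  0.   -1.18 -0.86] F [-1.2 -0.8 -0.6] w 0.0877
[{"dp": [-1, 25, 0], "rotation": [0, 0.1, -0]}, {"dp": [-1, 25, 0], "rotation": [0, 0.1, -0]}, {"dp": [-1, 25, 0], "rotation": [0, 0, -0]}, {"dp": [0, 19, 0], "rotation": [0, 0, -0]}]
end [0.5158 0.3234 0.1336] [-1.571  0.     1.589] wp left 0
```

Request:
{"api": "move_arm", "payload": {"deltas": [{"dp":[-1,25,0],"rotation":[0,0.1,0]},{"dp":[-1,25,0],"rotation":[0,0.1,0]},{"dp":[-1,25,0],"rotation":[0,0,0]},{"dp":[0,19,0],"rotation":[0,0,0]},{"dp":[0,0,0],"rotation":[0,0,0]}]}}

```text
t: 3.18
eef_pos: [0.5186, 0.3226, 0.1381]
ee_rot: [-1.577, -0.003, 1.588]
force: [-0.1, -0.3, -1.0]
width: 0.0879
```

```bash
python3 a.py; python3 - <<'E'
from h import *
f=arm.grab_frame('wrist'); cv2.imwrite('pics/w2.png',f['pixels'][:,:,::-1])
E
```

```text
t 3.18 pos [0.5186 0.3226 0.1381] rot [-1.577 -0.003  1.588] q [ 0.88  0.32 -0.26  0.   -0.98 -0.86] F [-0.1 -0.3 -1. ] w 0.0879
[{"dp": [0, 4, 3], "rotation": [0.4, 0, 0.2]}]
end [0.5156 0.3226 0.1341] [-1.57   0.     1.588] wp left 0
```

View pics/w2.png

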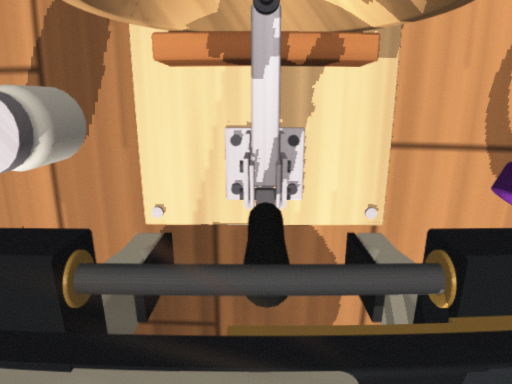

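Request:
{"api": "move_arm", "payload": {"deltas": [{"dp":[0,3,2],"rotation":[0.3,0,0.2]},{"dp":[0,0,0],"rotation":[0,0,0]},{"dp":[0,0,0],"rotation":[0,0,0]},{"dp":[0,0,0],"rotation":[0,0,0]},{"dp":[0,0,0],"rotation":[0,0,0]}], "jaw": 255, "squeeze": 15}}

```text
t: 3.65
eef_pos: [0.5205, 0.3249, 0.1456]
ee_rot: [-1.581, -0.007, 1.589]
force: [0.4, -0.2, 0.2]
width: 0.0599
```

```bash
python3 a.py; 
```

```text
t 3.65 pos [0.5205 0.3249 0.1456] rot [-1.581 -0.007  1.589] q [ 0.88  0.31 -0.25  0.   -0.99 -0.86] F [ 0.4 -0.2  0.2] w 0.0599
[{"dp": [-2, 12, 5], "rotation": [0.6, 0, 0.4]}]
end [0.5157 0.3229 0.1335] [-1.571  0.     1.589] wp left 0
```

Request:
{"api": "move_arm", "payload": {"deltas": [{"dp":[-1,10,4],"rotation":[0.5,0,0.3]},{"dp":[0,4,1],"rotation":[0.1,0,0]},{"dp":[0,1,0],"rotation":[0,0,0]},{"dp":[0,1,0],"rotation":[0,0,0]}]}}

```text
t: 3.98
eef_pos: [0.5155, 0.3244, 0.1296]
ee_rot: [-1.571, -0.003, 1.589]
force: [0.1, -0.3, 1.3]
width: 0.0334
```

```bash
python3 a.py; 
```

```text
t 3.98 pos [0.5155 0.3244 0.1296] rot [-1.571 -0.003  1.589] q [ 0.88  0.33 -0.27 -0.   -0.97 -0.86] F [ 0.1 -0.3  1.3] w 0.0334
[{"dp": [-2, -4, -0], "rotation": [0, 0, 0.2]}]
end [0.5155 0.3224 0.1336] [-1.571  0.     1.589] wp left 0
```

Request:
{"api": "move_arm", "payload": {"deltas": [{"dp":[-1,-2,0],"rotation":[0,0,0.1]},{"dp":[0,1,0],"rotation":[0,0,0]},{"dp":[0,1,0],"rotation":[0,0,0]}]}}

```text
t: 4.23
eef_pos: [0.5155, 0.3233, 0.1304]
ee_rot: [-1.571, -0.0, 1.59]
force: [-5.8, -1.1, 11.6]
width: 0.0207
```

```bash
python3 a.py; 
```

```text
t 4.23 pos [0.5155 0.3233 0.1304] rot [-1.571 -0.     1.59 ] q [ 0.88  0.33 -0.27  0.   -0.97 -0.86] F [-5.8 -1.1 11.6] w 0.0207
[{"dp": [0, -4, -0], "rotation": [0, 0.1, 0]}]
end [0.5155 0.3233 0.1344] [-1.571 -0.     1.588] wp left 0
```

Request:
{"api": "move_arm", "payload": {"deltas": [{"dp":[14,3,0],"rotation":[0,0,0]},{"dp":[13,6,0],"rotation":[0,0,0]},{"dp":[12,9,0],"rotation":[0,0,0]}]}}

```text
t: 4.48
eef_pos: [0.5151, 0.3596, 0.1161]
ee_rot: [-1.572, 0.001, 1.588]
force: [-6.5, -0.6, 10.9]
width: 0.0208
```

```bash
cat > b.py <<'E'
from h import *
s=st(); g=np.array(s['eef_pos'])+Rw(s['ee_rot'])@[0,-.019,0]
a=.01735; d=g[:2]-[.518,.1934]; lx=d@[np.cos(a),np.sin(a)]; ly=d@[-np.sin(a),np.cos(a)]
print('loc',round(lx,4),round(ly,4),round(g[2],4),'rad',np.hypot(ly-.118,g[2]-.076),'beta',np.arctan2(ly-.118,g[2]-.076))
E
python3 b.py
```

```text
t 4.48 pos [0.5151 0.3596 0.1161] rot [-1.572e+00  1.000e-03  1.588e+00] q [ 0.92  0.37 -0.24  0.   -0.96 -0.91] F [-6.5 -0.6 10.9] w 0.0208
loc -0.0001 0.1663 0.1351 rad 0.0762832800592192 beta 0.6848546913079722
```

Request:
{"api": "move_arm", "payload": {"deltas": [{"dp":[9,11,0],"rotation":[0,0,0]},{"dp":[8,12,0],"rotation":[0,0,0]},{"dp":[5,11,0],"rotation":[0,0,0]}]}}

```text
t: 4.73
eef_pos: [0.5147, 0.3868, 0.0859]
ee_rot: [-1.576, -0.005, 1.59]
force: [-3.2, -0.3, 5.4]
width: 0.0208
```

```bash
python3 b.py
```

```text
t 4.73 pos [0.5147 0.3868 0.0859] rot [-1.576 -0.005  1.59 ] q [ 0.95  0.42 -0.24  0.   -0.9  -0.93] F [-3.2 -0.3  5.4] w 0.0208
loc -0.0001 0.1934 0.1049 rad 0.08072293852279766 beta 1.2044986111994662
```

Request:
{"api": "move_arm", "payload": {"deltas": [{"dp":[-1,7,0],"rotation":[0,0,0]},{"dp":[-1,6,0],"rotation":[0,0,0]},{"dp":[0,2,0],"rotation":[0,0,0]}]}}

```text
t: 4.98
eef_pos: [0.5146, 0.3931, 0.0724]
ee_rot: [-1.58, -0.014, 1.594]
force: [1.5, -6.0, 2.0]
width: 0.0205
```

```bash
python3 b.py;python3 - <<'E'
from h import *
f=arm.grab_frame('side'); crop(f,'s2.png',130,330,170,340,4)
E
```

```text
t 4.98 pos [0.5146 0.3931 0.0724] rot [-1.58  -0.014  1.594] q [ 0.95  0.44 -0.25 -0.   -0.87 -0.93] F [ 1.5 -6.   2. ] w 0.0205
loc -0.0001 0.1994 0.0914 rad 0.08285704197933644 beta 1.3844229989402164
```

View pics/s2.png

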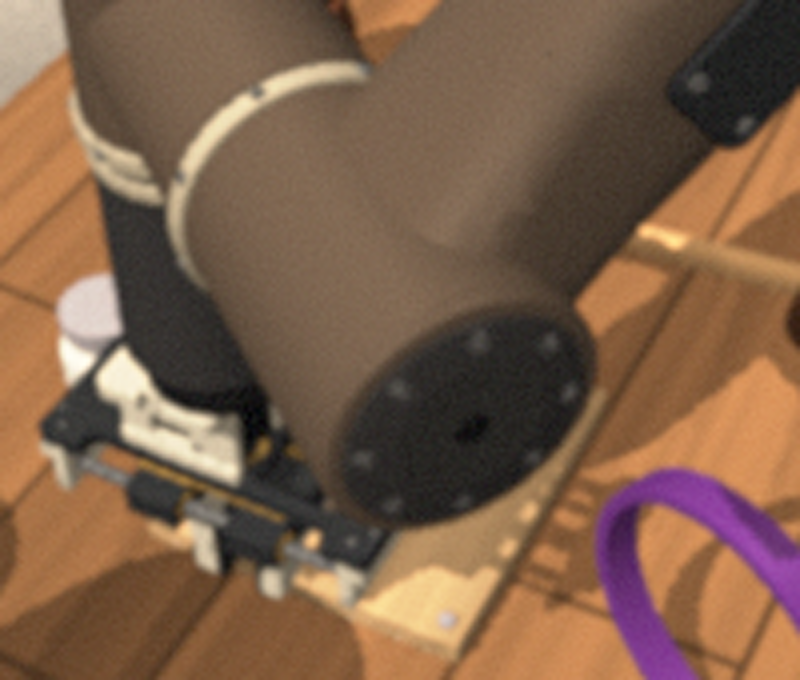

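Request:
{"api": "move_arm", "payload": {"deltas": [{"dp":[0,0,0],"rotation":[0,0,0]},{"dp":[0,1,0],"rotation":[0,0,0]},{"dp":[0,1,0],"rotation":[0,0,0]},{"dp":[0,1,0],"rotation":[0,0,0]},{"dp":[0,1,0],"rotation":[0,0,0]}], "jaw": 0}}

```text
t: 5.45
eef_pos: [0.5151, 0.3923, 0.0679]
ee_rot: [-1.58, -0.013, 1.593]
force: [-0.4, 0.6, 0.2]
width: 0.049
```

```bash
python3 b.py; wc -l log.jsonl
```

```text
t 5.45 pos [0.5151 0.3923 0.0679] rot [-1.58  -0.013  1.593] q [ 0.95  0.44 -0.25 -0.   -0.86 -0.93] F [-0.4  0.6  0.2] w 0.049
loc 0.0004 0.1986 0.0869 rad 0.08138496646477744 beta 1.4359952480694527
12 log.jsonl
```

Request:
{"api": "move_arm", "payload": {"deltas": [{"dp":[0,-20,0],"rotation":[0,0,0]},{"dp":[0,-35,0],"rotation":[0.1,0,0.3]},{"dp":[0,-40,0],"rotation":[0.1,0,0.3]},{"dp":[0,-40,0],"rotation":[0,0,0]},{"dp":[-20,-40,0],"rotation":[0,0,0]}]}}

```text
t: 5.87
eef_pos: [0.5111, 0.3688, 0.2334]
ee_rot: [-1.561, 0.014, 1.591]
force: [1.5, 0.4, 0.1]
width: 0.0816
```

```bash
python3 - <<'E'
from h import *
import pickle
s=st()
f=arm.grab_frame('wrist'); cv2.imwrite('pics/w3.png',f['pixels'][:,:,::-1])
pickle.dump((f,s),open('w3.pkl','wb'))
E
python3 a.py
```

```text
t 5.87 pos [0.5111 0.3688 0.2334] rot [-1.561  0.014  1.591] q [ 0.94  0.29 -0.07  0.   -1.23 -0.92] F [1.5 0.4 0.1] w 0.0816
t 5.92 pos [0.5137 0.367  0.2426] rot [-1.57   0.008  1.591] q [ 0.93  0.28 -0.06  0.   -1.23 -0.91] F [ 1.3 -1.1  8.2] w 0.0846
[{"dp": [-9, 23, -0], "rotation": [0, 0, -0.1]}, {"dp": [-9, 23, -0], "rotation": [0, 0, -0.1]}, {"dp": [-9, 23, -0], "rotation": [0, 0.1, -0.1]}, {"dp": [-10, 23, -1], "rotation": [0, 0, -0.1]}, {"dp": [-7, 17, -0], "rotation": [-0.1, 0.1, -0.1]}]
end [0.5155 0.3224 0.1338] [-1.572 -0.     1.587] wp left 0
```

View pics/w3.png

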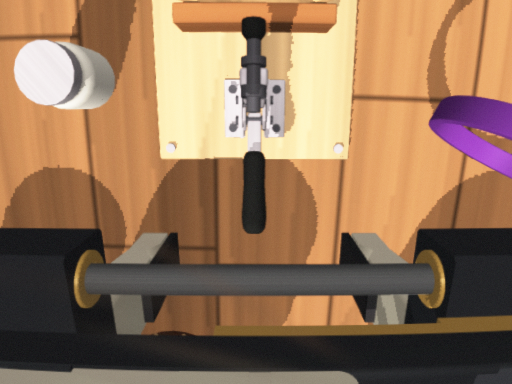

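```bash
python3 - <<'E'
from h import *
import pickle
f,s=pickle.load(open('w3.pkl','rb'))
C=cloud(f,s); o=np.array([.518,.1934]);a=.01735
Rm=np.array([[np.cos(a),-np.sin(a)],[np.sin(a),np.cos(a)]])
L=C.copy(); L[...,:2]=(C[...,:2]-o)@Rm
for v in range(10,235,12): print(v,L[v,254].round(3))
# kinematics fit
D=[json.loads(l) for l in open('log.jsonl')]
q=np.array([d['q'] for d in D]);p=np.array([d['eef_pos'] for d in D]);e=np.array([d['ee_rot'] for d in D])
from scipy.optimize import least_squares
def fk(x,q):
    d1,a1,L2,a3,L3,lat,Lt=x
    F=R.from_euler('ZY',[q[0],0])
    R1=R.from_euler('z',q[0]); R2=R1*R.from_euler('y',q[1]); R3=R2*R.from_euler('y',-q[2]); R4=R3*R.from_euler('x',q[3]); R5=R4*R.from_euler('y',-q[4]); R6=R5*R.from_euler('x',-q[5])
    P=np.array([0,0,d1])+R1.apply([a1,lat,0])+R2.apply([0,0,L2])+R3.apply([L3,0,a3])+R5.apply([Lt,0,0])
    return P,R6
x0=[.3,.0,.4,0,.4,-.19,.3]
res=lambda x: np.concatenate([fk(x,qq)[0]-pp for qq,pp in zip(q,p)])
r=least_squares(res,x0); print(r.x.round(4),abs(r.fun).max())
J=r.jac; print(np.linalg.svd(J)[1])
for i in[0,5,11]:
    _,R6=fk(r.x,q[i]); print(q[i].round(2), (R6.inv()*R.from_euler('xyz',e[i])).as_matrix().round(2).tolist())
E
```

```text
10 [0.001 0.02  0.06 ]
22 [0.    0.057 0.175]
34 [0.    0.063 0.174]
46 [0.    0.07  0.175]
58 [0.    0.077 0.177]
70 [0.    0.084 0.175]
82 [0.    0.091 0.175]
94 [0.    0.099 0.182]
106 [0.    0.106 0.178]
118 [0.001 0.116 0.08 ]
130 [0.001 0.126 0.084]
142 [0.001 0.136 0.086]
154 [0.001 0.146 0.097]
166 [0.001 0.156 0.101]
178 [0.001 0.166 0.104]
190 [0.001 0.176 0.108]
202 [0.001 0.185 0.113]
214 [0.001 0.195 0.115]
226 [0.001 0.204 0.119]
[ 9.620e-02  3.000e-04  5.968e-01  4.700e-03  4.628e-01 -1.928e-01
  2.751e-01] 0.0037684737900232634
[7.16893965 5.10299865 3.60555386 0.56161369 0.43257824 0.25080392
 0.01593059]
[-0.88  0.36  0.01 -0.   -1.22 -0.29] [[-0.0, 1.0, -0.0], [1.0, 0.0, 0.0], [0.0, -0.0, -1.0]]
[ 0.85  0.15 -0.08  0.   -1.34 -0.85] [[0.0, 1.0, 0.0], [1.0, -0.0, -0.0], [-0.0, 0.0, -1.0]]
[ 0.88  0.33 -0.27  0.   -0.97 -0.86] [[0.0, 1.0, 0.0], [1.0, -0.0, -0.0], [-0.0, 0.0, -1.0]]
```

```bash
cat > kin.py <<'E'
from h import *
from scipy.optimize import least_squares
D=[json.loads(l) for l in open('log.jsonl')]
q_=np.array([d['q'] for d in D]);p_=np.array([d['eef_pos'] for d in D])
M=R.from_matrix([[0,1,0],[1,0,0],[0,0,-1]])
def fk(x,q):
    d1,a1,L2,a3,L3,lat,Lt=x
    R1=R.from_euler('z',q[0]); R2=R1*R.from_euler('y',q[1]); R3=R2*R.from_euler('y',-q[2]); R4=R3*R.from_euler('x',q[3]); R5=R4*R.from_euler('y',-q[4]); R6=R5*R.from_euler('x',-q[5])
    w=np.array([0,0,d1])+R1.apply([a1,lat,0])+R2.apply([0,0,L2])+R3.apply([L3,0,a3])
    return w+R5.apply([Lt,0,0]),R6*M,w
X=least_squares(lambda x: np.concatenate([fk(x,qq)[0]-pp for qq,pp in zip(q_,p_)]+[[(x[0]-.1)*.01]]),[.1,.0,.6,0,.46,-.19,.275]).x
lo=np.array([-3.07,-1.43,-1.02,-3.03,-3.05,-3.03])+.03; hi=np.array([3.07,2.12,1.25,1.67,-.0,3.03])-.03
def ik(p,r,q0s,wr=.3):
    best=None
    for q0 in q0s:
        def f(q):
            P,Q,_=fk(X,q); return np.r_[P-p,wr*(Q.inv()*r).as_rotvec()]
        s=least_squares(f,np.clip(q0,lo+.01,hi-.01),bounds=(lo,hi))
        if best is None or s.cost<best[1]-1e-9: best=(s.x,s.cost)
    P,Q,w=fk(X,best[0]); return best[0],np.linalg.norm(P-p),np.degrees((Q.inv()*r).magnitude()),w
def tool(yaw,al,flip=False):
    """tool pointing down tilted al toward +ex(yaw); z = ey"""
    c,s=np.cos(al),np.sin(al); m=np.array([[c,s,0],[0,0,1],[s,-c,0]])  # columns x,y,z in (ex,ey,z)
    r=R.from_euler('z',yaw)*R.from_matrix(m)
    if flip: r=r*R.from_euler('y',np.pi)
    return r
E
python3 - <<'E'
from kin import *
print(X.round(3))
o=np.array([.518,.1934]);a=.01735; ho=np.array([.638,-.2022]);b=.0875
rng=np.random.default_rng(0)
q0s=[[.8,.3,0,0,-1,1],[.8,.3,0,0,-1,-2],[.4,-.5,-.5,-.8,-1,0]]+[rng.uniform(lo,hi) for _ in range(12)]
for al in(0,20,30,45,60):
  for ph in (50,70,85):
    A=np.radians(al);F=np.radians(ph)
    for nm,org,yaw,cz in(('fix',o,a,.123),('lift',o,a,.30),('hook',ho,b,.214+.035)):
      for fl in(False,True):
        r=tool(yaw,A,fl); ex=np.array([np.cos(yaw),np.sin(yaw),0])
        g=np.r_[org,cz]+.0905*(-np.sin(F)*ex+np.cos(F)*np.array([0,0,1]))
        tcp=g+.019*r.as_matrix()[:,1]
        q,e,ra,w=ik(tcp,r,q0s)
        print(al,ph,nm,fl,q.round(2),'err',round(e*1000,1),round(ra,1),'w',w.round(2))
E
```

```text
[ 0.097  0.     0.597  0.005  0.463 -0.193  0.276]
0 50 fix False [ 0.81  0.1  -0.49  0.   -0.98 -2.36] err 0.0 0.0 w [0.45 0.19 0.44]
0 50 fix True [ 0.81  0.1  -0.49  0.   -0.98  0.78] err 0.0 0.0 w [0.45 0.19 0.44]
0 50 lift False [ 0.81 -0.01 -0.19  0.   -1.39 -2.36] err 0.0 0.0 w [0.45 0.19 0.61]
0 50 lift True [ 0.81 -0.01 -0.19 -0.   -1.39  0.78] err 0.0 0.0 w [0.45 0.19 0.61]
0 50 hook False [-0.03  0.21 -0.05 -0.   -1.31 -1.46] err 0.0 0.0 w [ 0.57 -0.21  0.56]
0 50 hook True [-0.03  0.21 -0.05 -0.   -1.31  1.69] err 0.0 0.0 w [ 0.57 -0.21  0.56]
0 70 fix False [ 0.84  0.11 -0.55  0.   -0.91 -2.39] err 0.0 0.0 w [0.43 0.19 0.41]
0 70 fix True [ 0.84  0.11 -0.55  0.   -0.91  0.75] err 0.0 0.0 w [0.43 0.19 0.41]
0 70 lift False [ 0.84 -0.03 -0.27  0.   -1.33 -2.39] err 0.0 0.0 w [0.43 0.19 0.59]
0 70 lift True [ 0.84 -0.03 -0.27 -0.   -1.33  0.75] err 0.0 0.0 w [0.43 0.19 0.59]
0 70 hook False [-0.03  0.2  -0.13 -0.   -1.24 -1.45] err 0.0 0.0 w [ 0.55 -0.21  0.54]
0 70 hook True [-0.03  0.2  -0.13 -0.   -1.24  1.69] err 0.0 0.0 w [ 0.55 -0.21  0.54]
0 85 fix False [ 0.85  0.13
[... 5995 characters left out ...]
6]
60 70 hook False [-0.11 -0.03 -0.64  1.64 -0.18  0.18] err 9.5 3.6 w [ 0.34 -0.23  0.43]
60 70 hook True [-0.11 -0.03 -0.64  1.64 -0.18 -2.96] err 9.5 3.6 w [ 0.34 -0.23  0.43]
60 85 fix False [ 1.38  0.05 -0.99 -1.33 -0.99  2.26] err 35.2 6.1 w [0.24 0.23 0.3 ]
60 85 fix True [ 1.38  0.05 -0.99 -1.33 -0.99 -0.88] err 35.2 6.1 w [0.24 0.23 0.3 ]
60 85 lift False [ 1.51 -0.35 -0.86 -1.13 -1.26  2.73] err 0.0 0.0 w [0.21 0.19 0.44]
60 85 lift True [ 1.51 -0.35 -0.86 -1.13 -1.26 -0.42] err 0.0 0.0 w [0.21 0.19 0.44]
60 85 hook False [-0.12 -0.01 -0.65  1.64 -0.19  0.19] err 14.2 5.4 w [ 0.34 -0.24  0.42]
60 85 hook True [-0.12 -0.01 -0.65  1.64 -0.19 -2.95] err 14.2 5.4 w [ 0.34 -0.24  0.42]
```

```bash
cat > c.py <<'E'
from kin import *
import sys
o=np.array([.518,.1934]);a=.01735; ho=np.array([.638,-.2022]);b=.0875
def tcp(org,yaw,cz,al,ph,back=0,dy=0):
    A,F=np.radians(al),np.radians(ph); r=tool(yaw,A); ex=np.array([np.cos(yaw),np.sin(yaw),0]); ey=np.array([-ex[1],ex[0],0])
    g=np.r_[org,cz]+.0905*(-np.sin(F)*ex+np.cos(F)*np.array([0,0,1]))+dy*ey
    return g+(.019-back)*r.as_matrix()[:,1], r
E
cat > d.py <<'E'
from c import *
st()
P=tcp(o,a,.123,10,50,back=.14)
print(P[0].round(4))
rows([((.48,.31,.36),down(1.1)),((.45,.25,.36),down(.5)),P],n=5)
E
python3 d.py
python3 - <<'E'
from h import *
import pickle
ft,fs=pickle.load(open('f0.pkl','rb'))
for f in(ft,fs):
    C=cloud(f); im=f['pixels'].astype(int); m=(im[...,2]>im[...,1]+60)&(im[...,0]>im[...,1]+30)&(C[...,2]>.005)&(C[...,0]<.6)
    print(m.sum(),np.nanpercentile(C[m],[1,50,99],axis=0).round(3).tolist())
C=cloud(ft); print('drum',C[103-25:103+25,292-22:292+22].reshape(-1,3)[np.nanargmax(C[78:128,270:314,2])].round(3), on_plane(ft,[(292,103)],.12))
E
```

```text
t 5.92 pos [0.5137 0.367  0.2426] rot [-1.57   0.008  1.591] q [ 0.93  0.28 -0.06  0.   -1.23 -0.91] F [ 1.3 -1.1  8.2] w 0.0846
[0.4277 0.1918 0.3003]
[{"dp": [-14, -29, 9], "rotation": [0, 7, -0.1]}, {"dp": [-15, -29, 7], "rotation": [0, 7, -0.1]}, {"dp": [-16, -29, 5], "rotation": [0, 7, -0.1]}, {"dp": [-16, -30, 3], "rotation": [0.1, 7, -0.2]}, {"dp": [-14, 0, -0], "rotation": [0, 7, 0]}]
end [0.4736 0.2983 0.3599] [-1.57 -0.    0.98] wp left 2
1052 [[0.191, 0.299, 0.007], [0.261, 0.336, 0.164], [0.333, 0.374, 0.193]]
1500 [[0.182, 0.299, 0.008], [0.251, 0.338, 0.149], [0.337, 0.383, 0.191]]
drum [ 0.738 -0.038  0.127] [[ 0.73803982 -0.02295944  0.12      ]]
```

Request:
{"api": "move_arm", "payload": {"deltas": [{"dp":[-14,-29,9],"rotation":[0,7,0]},{"dp":[-15,-29,7],"rotation":[0,7,0]},{"dp":[-16,-29,5],"rotation":[0,7,0]},{"dp":[-16,-30,3],"rotation":[0,7,0]},{"dp":[-14,0,0],"rotation":[0,7,0]}]}}

```text
t: 6.33
eef_pos: [0.4737, 0.2957, 0.3664]
ee_rot: [-1.576, 0.003, 0.966]
force: [0.5, 0.1, 1.6]
width: 0.0877
```

```bash
sed -i 's/((.48,.31,.36),down(1.1)),//' d.py; python3 d.py
```

```text
t 6.33 pos [0.4737 0.2957 0.3664] rot [-1.576  0.003  0.966] q [ 0.91  0.11 -0.01  0.01 -1.46 -1.52] F [0.5 0.1 1.6] w 0.0877
[0.4277 0.1918 0.3003]
[{"dp": [-13, 2, -2], "rotation": [0.1, 7, -0]}, {"dp": [-13, 2, -3], "rotation": [0.1, 7, -0]}, {"dp": [-13, 1, -5], "rotation": [0.1, 7, -0.1]}, {"dp": [-10, 2, -5], "rotation": [0.1, 5.7, -0]}, {"dp": [-11, 14, -10], "rotation": [-0.6, 6.6, -2.3]}]
end [0.4448 0.236  0.3455] [-1.578 -0.04   0.385] wp left 1
```

Request:
{"api": "move_arm", "payload": {"deltas": [{"dp":[-13,2,-2],"rotation":[0.1,7,0]},{"dp":[-13,2,-3],"rotation":[0.1,7,0]},{"dp":[-13,1,-5],"rotation":[0.1,7,0]},{"dp":[-10,2,-5],"rotation":[0.1,5.7,0]},{"dp":[-11,14,-10],"rotation":[-0.6,6.6,-2.3]}]}}

```text
t: 6.75
eef_pos: [0.4451, 0.2335, 0.3497]
ee_rot: [-1.574, -0.046, 0.368]
force: [-0.0, 0.6, 1.6]
width: 0.0878
```

```bash
sed -i 's/((.45,.25,.36),down(.5)),//' d.py; python3 d.py
```

```text
t 6.75 pos [0.4451 0.2335 0.3497] rot [-1.574 -0.046  0.368] q [ 0.9  -0.02 -0.19  0.03 -1.36 -2.1 ] F [-0.   0.6  1.6] w 0.0878
[0.4277 0.1918 0.3003]
[{"dp": [-11, 16, -11], "rotation": [-0.7, 6.6, -2.4]}, {"dp": [-10, 15, -12], "rotation": [-0.7, 6.6, -2.4]}, {"dp": [-10, 16, -12], "rotation": [-0.6, 6.6, -2.4]}, {"dp": [0, 0, -1], "rotation": [0, 0.2, -0]}]
end [0.4281 0.1915 0.3004] [-1.57  -0.174  0.017] wp left 0
```

Request:
{"api": "move_arm", "payload": {"deltas": [{"dp":[-11,16,-11],"rotation":[-0.7,6.6,-2.4]},{"dp":[-10,15,-12],"rotation":[-0.7,6.6,-2.4]},{"dp":[-10,16,-12],"rotation":[-0.6,6.6,-2.4]},{"dp":[0,0,0],"rotation":[0,0,0]}]}}

```text
t: 7.08
eef_pos: [0.4248, 0.1853, 0.2942]
ee_rot: [-1.569, -0.173, 0.005]
force: [-0.3, -0.4, -0.9]
width: 0.0877
```

```bash
python3 d.py;python3 - <<'E'
from c import *
import pickle
s=st(); f=arm.grab_frame('wrist'); cv2.imwrite('pics/w4.png',f['pixels'][:,:,::-1])
C=cloud(f,s); Rm=np.array([[np.cos(a),-np.sin(a)],[np.sin(a),np.cos(a)]])
L=C.copy(); L[...,:2]=(C[...,:2]-o)@Rm
H=L.reshape(-1,3); m=(abs(H[:,0])<.12)&(abs(H[:,1])<.03)&(H[:,2]>.12)&(H[:,2]<.24); H=H[m]
print(len(H),'hoop x',np.percentile(H[:,0],[1,50,99]),'y',np.percentile(H[:,1],[1,50,99]),'zmax',H[:,2].max(), 'r',np.percentile(np.hypot(H[:,0],H[:,2]-.123),[5,50,95]))
pickle.dump((f,s),open('w4.pkl','wb'))
f=arm.grab_frame('side'); cv2.imwrite('pics/s4.png',f['pixels'][:,:,::-1])
E
```

```text
t 7.08 pos [0.4248 0.1853 0.2942] rot [-1.569 -0.173  0.005] q [ 0.96 -0.15 -0.49  0.15 -1.13 -2.59] F [-0.3 -0.4 -0.9] w 0.0877
[0.4277 0.1918 0.3003]
[{"dp": [4, -5, 6], "rotation": [0, -0.7, -0.1]}]
end [0.4278 0.1914 0.2999] [-1.571 -0.175  0.018] wp left 0
t 7.08 pos [0.4248 0.1853 0.2942] rot [-1.569 -0.173  0.005] q [ 0.96 -0.15 -0.49  0.15 -1.13 -2.59] F [-0.3 -0.4 -0.9] w 0.0877
4133 hoop x [-0.09429285 -0.05602955  0.053549  ] y [-0.0117933  -0.00035769  0.01150359] zmax 0.21942899545795097 r [0.0935385  0.09464563 0.09568152]
```

View pics/w4.png

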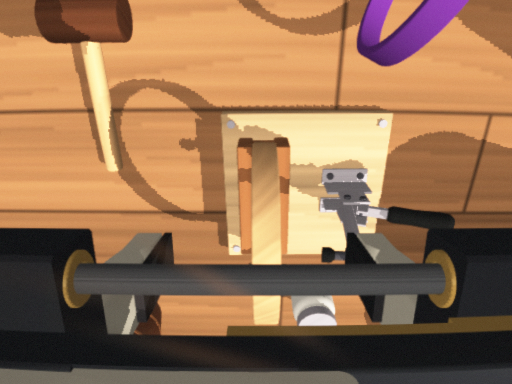

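View pics/s4.png

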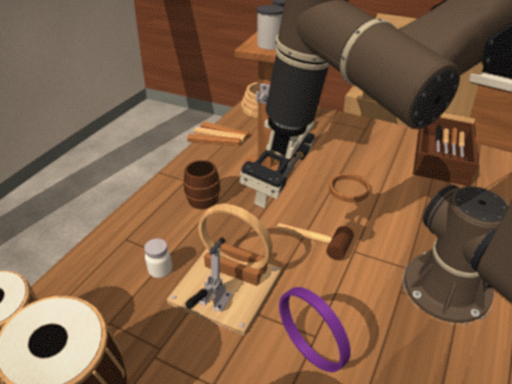

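```bash
python3 - <<'E'
from c import *
import pickle
f,s=pickle.load(open('w4.pkl','rb'))
C=cloud(f,s); Rm=np.array([[np.cos(a),-np.sin(a)],[np.sin(a),np.cos(a)]])
L=C.copy(); L[...,:2]=(C[...,:2]-o)@Rm
for u,v in[(395,215),(405,216),(415,217),(425,218),(435,220),(445,221)]: 
    w=L[v-2:v+3,u].mean(0); print(u,w.round(4))
E
cat > d.py <<'E'
from c import *
st()
P0=tcp(o,a,.123,10,50,back=.10); P=tcp(o,a,.123,10,50)
print(P[0].round(4))
rows([P0,P],n=5,step=25)
E
python3 d.py
```

```text
395 [-0.0029  0.1504  0.0978]
405 [-0.003   0.161   0.1008]
415 [-0.0032  0.1714  0.1038]
425 [-0.0041  0.1811  0.1081]
435 [-0.0042  0.1903  0.1132]
445 [-0.0046  0.2003  0.1164]
t 7.18 pos [0.428  0.1894 0.2991] rot [-1.566 -0.176  0.016] q [ 0.96 -0.15 -0.48  0.15 -1.14 -2.57] F [-0.2  1.   1.1] w 0.0874
[0.452  0.1923 0.1625]
[{"dp": [0, 25, 1], "rotation": [-0.2, -0.1, 0.1]}, {"dp": [0, 14, 1], "rotation": [-0.1, 0, 0]}, {"dp": [0, 25, 0], "rotation": [0, 0, 0]}, {"dp": [0, 25, 0], "rotation": [0, 0, 0]}, {"dp": [0, 25, 0], "rotation": [0, 0, 0]}]
end [0.4478 0.1918 0.1868] [-1.572 -0.175  0.018] wp left 1
```

Request:
{"api": "move_arm", "payload": {"deltas": [{"dp":[0,25,1],"rotation":[-0.2,-0.1,0.1]},{"dp":[0,14,1],"rotation":[-0.1,0,0]},{"dp":[0,25,0],"rotation":[0,0,0]},{"dp":[0,15,0],"rotation":[0,0,0]},{"dp":[0,2,0],"rotation":[0,0,0]}]}}

```text
t: 7.6
eef_pos: [0.449, 0.1989, 0.2247]
ee_rot: [-1.562, -0.184, 0.027]
force: [-0.2, -0.3, 0.2]
width: 0.0874
```

```bash
sed -i 's/^rows.*/rows([P],n=5,step=20)/' d.py; python3 d.py
```

```text
t 7.6 pos [0.449  0.1989 0.2247] rot [-1.562 -0.184  0.027] q [ 0.93 -0.06 -0.58  0.17 -0.93 -2.57] F [-0.2 -0.3  0.2] w 0.0874
[0.452  0.1923 0.1625]
[{"dp": [-3, 20, -2], "rotation": [-0.2, 0.2, 0.2]}, {"dp": [-3, 20, -2], "rotation": [-0.2, 0.2, 0.2]}, {"dp": [-2, 20, -3], "rotation": [-0.2, 0.2, 0.1]}, {"dp": [0, 2, -0], "rotation": [0, 0, 0]}]
end [0.4524 0.1924 0.1623] [-1.57  -0.175  0.017] wp left 0
```

Request:
{"api": "move_arm", "payload": {"deltas": [{"dp":[-3,20,-4],"rotation":[-0.2,0.2,0.2]},{"dp":[-3,16,-3],"rotation":[-0.2,0.2,0.2]},{"dp":[-2,10,-2],"rotation":[-0.2,0.2,0.1]},{"dp":[0,2,0],"rotation":[0,0,0]}]}}

```text
t: 7.93
eef_pos: [0.455, 0.1945, 0.1789]
ee_rot: [-1.567, -0.179, 0.021]
force: [0.2, -0.7, -0.3]
width: 0.0879
```

```bash
sed -i 's/^rows.*/rows([P],n=5,step=9)/' d.py; python3 d.py
```

```text
t 7.93 pos [0.455  0.1945 0.1789] rot [-1.567 -0.179  0.021] q [ 0.91 -0.   -0.65  0.19 -0.82 -2.58] F [ 0.2 -0.7 -0.3] w 0.0879
[0.452  0.1923 0.1625]
[{"dp": [-3.2, 8.3, -1.2], "rotation": [-0.1, 0.1, 0.1]}, {"dp": [-2.8, 7.4, -1.1], "rotation": [-0.1, 0.1, 0.2]}]
end [0.452  0.1922 0.1624] [-1.57  -0.174  0.017] wp left 0
```

Request:
{"api": "move_arm", "payload": {"deltas": [{"dp":[-3,9,-1],"rotation":[-0.1,0.1,0.1]},{"dp":[-3,8,-1],"rotation":[-0.1,0.1,0.2]},{"dp":[0,1,0],"rotation":[0,0,0]}]}}

```text
t: 8.18
eef_pos: [0.4541, 0.1943, 0.1611]
ee_rot: [-1.569, -0.176, 0.018]
force: [-0.4, 0.2, -0.1]
width: 0.0879
```

```bash
python3 d.py; python3 - <<'E'
from h import *
f=arm.grab_frame('top'); crop(f,'t5.png',120,300,100,250,4)
f=arm.grab_frame('wrist'); cv2.imwrite('pics/w5.png',f['pixels'][:,:,::-1])
E
```

```text
t 8.18 pos [0.4541 0.1943 0.1611] rot [-1.569 -0.176  0.018] q [ 0.91  0.02 -0.68  0.19 -0.78 -2.59] F [-0.4  0.2 -0.1] w 0.0879
[0.452  0.1923 0.1625]
[{"dp": [-1.9, -1.7, -2], "rotation": [-0.1, 0, 0.1]}]
end [0.452  0.1923 0.1624] [-1.57  -0.174  0.018] wp left 0
```

View pics/w5.png

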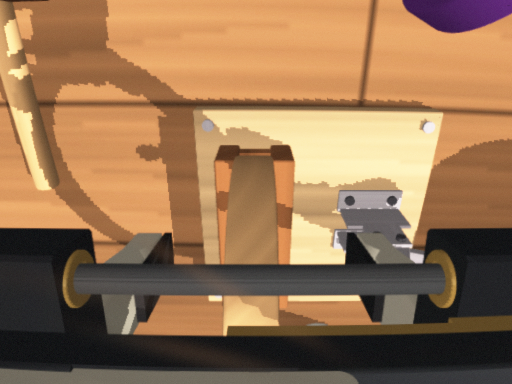

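Request:
{"api": "move_arm", "payload": {"deltas": [{"dp":[-2,-1,-2],"rotation":[0,0,0]},{"dp":[0,1,0],"rotation":[0,0,0]},{"dp":[0,1,0],"rotation":[0,0,0]},{"dp":[0,0.5,0],"rotation":[0,0,0]}], "jaw": 255, "squeeze": 15}}

```text
t: 8.62
eef_pos: [0.4532, 0.1934, 0.162]
ee_rot: [-1.566, -0.179, 0.019]
force: [0.1, -0.4, -0.4]
width: 0.0665
```

```bash
python3 d.py
```

```text
t 8.62 pos [0.4532 0.1934 0.162 ] rot [-1.566 -0.179  0.019] q [ 0.91  0.01 -0.68  0.2  -0.77 -2.59] F [ 0.1 -0.4 -0.4] w 0.0665
[0.452  0.1923 0.1625]
[{"dp": [-1.2, -0.7, -1.1], "rotation": [-0.3, 0.1, 0.3]}]
end [0.4519 0.1922 0.1625] [-1.571 -0.174  0.017] wp left 0
```

Request:
{"api": "move_arm", "payload": {"deltas": [{"dp":[-1,0,-1.5],"rotation":[-0.2,0,0.2]},{"dp":[-1,1,-0.5],"rotation":[-0.1,0,0.1]},{"dp":[0,1,0],"rotation":[0,0,0]}]}}

```text
t: 8.87
eef_pos: [0.4517, 0.1914, 0.1602]
ee_rot: [-1.57, -0.175, 0.019]
force: [-0.2, -0.6, -0.8]
width: 0.0464
```

```bash
python3 d.py
```

```text
t 8.87 pos [0.4517 0.1914 0.1602] rot [-1.57  -0.175  0.019] q [ 0.91  0.01 -0.68  0.19 -0.78 -2.59] F [-0.2 -0.6 -0.8] w 0.0464
[0.452  0.1923 0.1625]
[{"dp": [0.7, -2.2, 0.9], "rotation": [0, 0.1, 0]}]
end [0.452  0.1923 0.1625] [-1.57  -0.175  0.017] wp left 0
```

Request:
{"api": "move_arm", "payload": {"deltas": [{"dp":[0.5,-1,0.8],"rotation":[0,0,0]},{"dp":[0,0,0],"rotation":[0,0,0]},{"dp":[0,0,0],"rotation":[0,0,0]},{"dp":[0,0,0],"rotation":[0,0,0]}]}}

```text
t: 9.2
eef_pos: [0.452, 0.1922, 0.1611]
ee_rot: [-1.571, -0.174, 0.019]
force: [0.6, 0.9, 0.9]
width: 0.0241
```

```bash
python3 d.py
```

```text
t 9.2 pos [0.452  0.1922 0.1611] rot [-1.571 -0.174  0.019] q [ 0.91  0.01 -0.68  0.19 -0.78 -2.59] F [0.6 0.9 0.9] w 0.0241
[0.452  0.1923 0.1625]
[{"dp": [0.2, -1.3, 0], "rotation": [0, 0.1, -0]}]
end [0.452  0.1922 0.1624] [-1.571 -0.174  0.017] wp left 0
```

Request:
{"api": "move_arm", "payload": {"deltas": [{"dp":[0,0,0],"rotation":[0,0,0]},{"dp":[0,0,0],"rotation":[0,0,0]},{"dp":[2,-10,0],"rotation":[0,0,0]},{"dp":[2.5,-14,0],"rotation":[0,0,0]}], "squeeze": 45}}

```text
t: 9.53
eef_pos: [0.4506, 0.1907, 0.183]
ee_rot: [-1.575, -0.17, 0.019]
force: [0.1, 1.1, -1.2]
width: 0.0233
```

```bash
cat > e.py <<'E'
from c import *
import sys
st()
cz,al,ph=[float(x) for x in sys.argv[1:4]]; n=int(sys.argv[4]); step=float(sys.argv[5])
P=tcp(o,a,cz,al,ph); print(P[0].round(4))
rows([P],n=n,step=step)
E
python3 e.py .30 10 50 5 20
```

```text
t 9.53 pos [0.4506 0.1907 0.183 ] rot [-1.575 -0.17   0.019] q [ 0.91 -0.01 -0.64  0.18 -0.85 -2.58] F [ 0.1  1.1 -1.2] w 0.0233
[0.452  0.1923 0.3395]
[{"dp": [4, -20, 0], "rotation": [0, 0, -0]}, {"dp": [3, -20, 0], "rotation": [0, 0, -0]}, {"dp": [4, -20, 0], "rotation": [0, 0, -0]}, {"dp": [4, -20, 0], "rotation": [0, 0, -0.1]}, {"dp": [3, -20, 0], "rotation": [0.1, 0, -0]}]
end [0.4514 0.1911 0.2846] [-1.573 -0.171  0.019] wp left 1
```

Request:
{"api": "move_arm", "payload": {"deltas": [{"dp":[4,-18,0.5],"rotation":[0,0,0]},{"dp":[4,-20,0.5],"rotation":[0,0,0]},{"dp":[4,-20,0.5],"rotation":[0,0,0]},{"dp":[4,-20,0],"rotation":[0,0,0]}]}}

```text
t: 9.87
eef_pos: [0.4511, 0.1909, 0.2624]
ee_rot: [-1.579, -0.163, 0.019]
force: [0.2, -0.0, -1.0]
width: 0.0235
```

```bash
python3 e.py .30 10 50 5 20; python3 - <<'E'
from h import *
f=arm.grab_frame('side'); cv2.imwrite('pics/s6.png',f['pixels'][:,:,::-1])
E
```

```text
t 9.87 pos [0.4511 0.1909 0.2624] rot [-1.579 -0.163  0.019] q [ 0.91 -0.07 -0.49  0.15 -1.06 -2.53] F [ 0.2 -0.  -1. ] w 0.0235
[0.452  0.1923 0.3395]
[{"dp": [3, -20, 0], "rotation": [0.1, 0, -0.2]}, {"dp": [4, -20, 0], "rotation": [0.1, 0, -0.2]}, {"dp": [4, -20, 0], "rotation": [0.1, 0.1, -0.1]}, {"dp": [3, -16, 1], "rotation": [0.2, 0, -0.1]}]
end [0.4521 0.1924 0.3396] [-1.57  -0.174  0.017] wp left 0
```

View pics/s6.png

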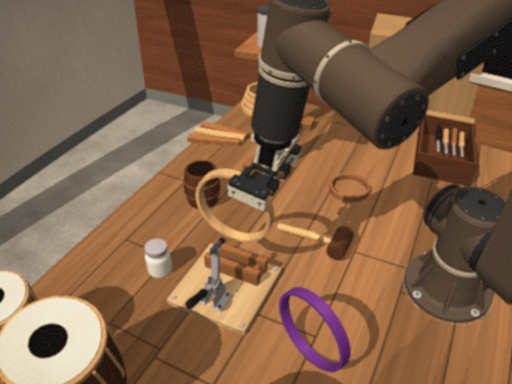

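```bash
cat > g.py <<'E'
from c import *
W=[tcp(np.array([.52,.19]),a,.295,10,50),tcp(np.array([.54,.06]),.04,.30,15,55),tcp(np.array([.60,-.06]),.07,.285,28,68),tcp(ho,b,.265,40,80,dy=.085)]
E
python3 - <<'E'
from g import *
q0=arm.get_state()['q']
for w in W:
    q,e,ra,wr=ik(w[0],w[1],[q0]); print(w[0].round(3),q.round(2),e,ra,wr.round(2)); q0=q
st(); rows(W[1:],n=5,step=36)
E
```

```text
[0.454 0.189 0.334] [ 0.74  0.06 -0.12 -0.12 -1.26 -2.32] 1.8339295744935506e-14 1.279174968704744e-12 [0.5  0.19 0.08]
[0.471 0.057 0.334] [ 0.48  0.08 -0.09 -0.12 -1.17 -2.05] 4.759229572041736e-10 3.531628801689926e-08 [0.54 0.06 0.09]
[ 0.525 -0.065  0.302] [ 0.22  0.36  0.23 -0.09 -0.97 -1.75] 2.8674508695259733e-14 2.6360498612559932e-12 [ 0.65 -0.06  0.08]
[ 0.554 -0.124  0.266] [ 0.12  0.6   0.6  -0.03 -0.87 -1.62] 1.8194839470198214e-12 1.1521311107182488e-10 [ 0.72 -0.11  0.07]
t 9.92 pos [0.4529 0.1922 0.267 ] rot [-1.576 -0.169  0.019] q [ 0.91 -0.08 -0.49  0.15 -1.06 -2.53] F [1.9 1.9 5.2] w 0.0234
[{"dp": [6, -15, -32], "rotation": [0.1, -0.3, -1.3]}, {"dp": [6, -15, -32], "rotation": [0.1, -0.3, -1.3]}, {"dp": [7, -14, -32], "rotation": [0.2, -0.2, -1.2]}, {"dp": [7, -15, -32], "rotation": [0.1, -0.3, -1.3]}, {"dp": [1, -3, -8], "rotation": [0, 0, -0.2]}]
end [0.4704 0.0568 0.3336] [-1.571 -0.261  0.039] wp left 2
```

```bash
sed -i "s/R.from_euler('x',q\[3\])/R.from_euler('x',-q[3])/" kin.py; python3 - <<'E'
from g import *
print(X.round(3)); print([round(np.linalg.norm(fk(X,qq)[0]-pp)*1000,1) for qq,pp in zip(q_,p_)])
q0=arm.get_state()['q']
for w in W:
    q,e,ra,wr=ik(w[0],w[1],[q0]); print(w[0].round(3),q.round(2),e,ra,wr.round(2)); q0=q
E
```

```text
[ 0.213  0.048  0.578  0.016  0.413 -0.19   0.391]
[np.float64(11.2), np.float64(3.9), np.float64(2.6), np.float64(3.8), np.float64(3.2), np.float64(4.3), np.float64(4.6), np.float64(11.8), np.float64(19.9), np.float64(19.0), np.float64(21.5), np.float64(21.0), np.float64(9.4), np.float64(9.4), np.float64(4.4), np.float64(4.3), np.float64(18.7), np.float64(19.1), np.float64(12.7), np.float64(9.5), np.float64(8.4), np.float64(8.7), np.float64(8.3), np.float64(8.3), np.float64(8.9), np.float64(14.3), np.float64(15.1)]
[0.454 0.189 0.334] [ 0.91 -0.12 -0.32  0.14 -1.26 -2.5 ] 7.598592601989119e-12 9.616611399459143e-10 [0.39 0.19 0.72]
[0.471 0.057 0.334] [ 0.68 -0.24 -0.43  0.17 -1.17 -2.26] 2.384842686280909e-09 3.121528372129154e-07 [0.37 0.05 0.71]
[ 0.525 -0.065  0.302] [ 0.35 -0.26 -0.6   0.19 -0.76 -1.95] 1.2513175187419e-11 1.5869631550072734e-09 [ 0.34 -0.08  0.65]
[ 0.554 -0.124  0.266] [ 0.15 -0.22 -0.79  0.13 -0.3  -1.75] 6.73170941369038e-13 8.576416341142299e-11 [ 0.3  -0.15  0.57]
```

```bash
python3 - <<'E'
from h import *
from scipy.optimize import least_squares
D=[json.loads(l) for l in open('log.jsonl')]
q=np.array([d['q'] for d in D]);p=np.array([d['eef_pos'] for d in D]);e=R.from_euler('xyz',[d['ee_rot'] for d in D])
M=R.from_matrix([[0,1,0],[1,0,0],[0,0,-1]])
for s4 in(1,-1):
    R1=R.from_euler('z',q[:,0]); R2=R1*R.from_euler('y',q[:,1]); R3=R2*R.from_euler('y',-q[:,2]); R4=R3*R.from_euler('x',s4*q[:,3]); R5=R4*R.from_euler('y',-q[:,4]); R6=R5*R.from_euler('x',-q[:,5])*M
    print(s4,np.degrees((R6.inv()*e).magnitude()).round(1))
    def f(x): return (np.array([0,0,x[0]])+R1.apply([x[1],x[2],0])+R2.apply([0,0,x[3]])+R3.apply([x[4],0,x[5]])+R5.apply([x[6],x[7],x[8]])-p).ravel()
    r=least_squares(f,[.2,0,-.19,.5,.4,0,.3,0,0]); print(r.x.round(3),abs(r.fun).max())
    def f(x): return (np.array([0,0,x[0]])+R1.apply([0,x[1],0])+R2.apply([0,0,x[2]])+R3.apply([x[3],0,0])+R5.apply([x[4],x[5],0])-p).ravel()
    r=least_squares(f,[.2,-.19,.5,.4,.3,0]); print(r.x.round(3),abs(r.fun).max())
E
```

```text
1 [ 0.   0.5  0.4  0.6  0.3  0.2  0.1  0.   0.4  0.5  0.2  0.   0.5  0.5
  0.7  3.1 17.7 17.7 19.7 21.5 22.2 22.4 22.2 22.1 20.6 17.4 17.6]
[-0.374 -0.054 -0.472  0.466  0.44   0.094 -0.23   0.278  0.074] 0.023613204882433902
[-0.276 -0.621  0.513  0.49  -0.184  0.422] 0.033410141354958844
-1 [0. 0. 0. 0. 0. 0. 0. 0. 0. 0. 0. 0. 0. 0. 0. 0. 0. 0. 0. 0. 0. 0. 0. 0.
 0. 0. 0.]
[ 0.199  0.    -0.     0.602  0.464  0.     0.378 -0.192 -0.   ] 5.367493394192735e-10
[ 0.199 -0.     0.602  0.464  0.378 -0.192] 3.278031734943454e-10
```

```bash
python3 - <<'E'
t=open('kin.py').read()
i=t.index('def fk'); j=t.index('lo=np')
t=t[:i]+'''X=None
def fk(x,q):
    R1=R.from_euler('z',q[0]); R2=R1*R.from_euler('y',q[1]); R3=R2*R.from_euler('y',-q[2]); R4=R3*R.from_euler('x',-q[3]); R5=R4*R.from_euler('y',-q[4]); R6=R5*R.from_euler('x',-q[5])
    w=np.array([0,0,.199])+R2.apply([0,0,.602])+R3.apply([.464,0,0])
    return w+R5.apply([.378,-.192,0]),R6*M,w
'''+t[j:]
open('kin.py','w').write(t)
E
python3 - <<'E'
from g import *
s=st()
print(fk(X,s['q'])[0])
rng=np.random.default_rng(0)
q0=s['q']
for w in W+[tcp(ho,b,.25,40,80),tcp(ho,b,.25,30,70),tcp(ho,b,.25,45,85)]:
    q,e,ra,wr=ik(w[0],w[1],[q0]); print(w[0].round(3),q.round(2),round(e,4),round(ra,2),wr.round(3), 'off',(w[0]-.378*w[1].as_matrix()[:,1]).round(3)); q0=q
    for i in range(4):
        qq,e,ra,_=ik(w[0],w[1],[rng.uniform(lo,hi)]); 
        if e<.001: print('   alt',qq.round(2))
E
```

```text
t 9.92 pos [0.4529 0.1922 0.267 ] rot [-1.576 -0.169  0.019] q [ 0.91 -0.08 -0.49  0.15 -1.06 -2.53] F [1.9 1.9 5.2] w 0.0234
[0.45330406 0.19233551 0.26748567]
[0.454 0.189 0.334] [ 0.91 -0.11 -0.37  0.14 -1.21 -2.5 ] 0.0 0.0 [0.234 0.299 0.68 ] off [0.388 0.188 0.707]
   alt [ 0.91 -0.11 -0.37  0.14 -1.21 -2.5 ]
[0.471 0.057 0.334] [ 0.67 -0.22 -0.48  0.17 -1.1  -2.26] 0.0 0.0 [0.249 0.197 0.667] off [0.373 0.053 0.699]
   alt [ 0.67 -0.22 -0.48  0.17 -1.1  -2.26]
   alt [ 0.67 -0.22 -0.48  0.17 -1.1  -2.26]
   alt [ 0.67 -0.22 -0.48  0.17 -1.1  -2.26]
   alt [ 0.67 -0.22 -0.48  0.17 -1.1  -2.26]
[ 0.525 -0.065  0.302] [ 0.34 -0.23 -0.64  0.19 -0.7  -1.96] 0.0 0.0 [0.272 0.095 0.602] off [ 0.348 -0.078  0.636]
   alt [ 0.34 -0.23 -0.64  0.19 -0.7  -1.96]
   alt [ 0.34 -0.23 -0.64  0.19 -0.7  -1.96]
   alt [ 0.34 -0.23 -0.64  0.19 -0.7  -1.96]
[ 0.554 -0.124  0.266] [ 0.15 -0.19 -0.78  0.14 -0.29 -1.75] 0.0 0.0 [0.269 0.04  0.534] off [ 0.312 -0.145  0.556]
   alt [ 0.15 -0.19 -0.78  0.14 -0.29 -1.75]
   alt [ 0.15 -0.19 -0.78  0.14 -0.29 -1.75]
[ 0.561 -0.209  0.251] [-0.15 -0.07 -0.52 -0.34 -0.46 -1.08] 0.0 0.0 [ 0.373 -0.055  0.599] off [ 0.319 -0.23   0.541]
   alt [-0.15 -0.07 -0.52 -0.34 -0.46 -1.08]
[ 0.563 -0.209  0.264] [-0.09 -0.04 -0.44 -0.15 -0.65 -1.3 ] 0.0 0.0 [ 0.403 -0.037  0.618] off [ 0.374 -0.225  0.592]
   alt [-0.09 -0.04 -0.44 -0.15 -0.65 -1.3 ]
[ 0.562 -0.209  0.244] [-0.21 -0.07 -0.51 -0.54 -0.42 -0.86] 0.0 0.0 [ 0.371 -0.08   0.601] off [ 0.295 -0.232  0.512]
   alt [-0.21 -0.07 -0.51 -0.54 -0.42 -0.86]
```

```bash
sed -i 's/.285,28,68/.285,25,65/; s/.265,40,80/.265,35,75/' g.py; cat > i.py <<'E'
from g import *
import sys
st(); rows(W[int(sys.argv[1]):],n=5,step=float(sys.argv[2]))
E
python3 i.py 1 30
```

```text
t 9.92 pos [0.4529 0.1922 0.267 ] rot [-1.576 -0.169  0.019] q [ 0.91 -0.08 -0.49  0.15 -1.06 -2.53] F [1.9 1.9 5.2] w 0.0234
[{"dp": [5, -12, -27], "rotation": [0.1, -0.2, -1.1]}, {"dp": [5, -12, -27], "rotation": [0.1, -0.2, -1]}, {"dp": [6, -12, -27], "rotation": [0.1, -0.2, -1.1]}, {"dp": [6, -13, -27], "rotation": [0.1, -0.3, -1]}, {"dp": [5, -12, -27], "rotation": [0.1, -0.2, -1.1]}]
end [0.4704 0.0578 0.3326] [-1.571 -0.261  0.039] wp left 3
```

Request:
{"api": "move_arm", "payload": {"deltas": [{"dp":[4,-20,-10],"rotation":[0.1,-0.2,-1.1]},{"dp":[5,-15,-27],"rotation":[0.1,-0.2,-1]},{"dp":[6,-12,-27],"rotation":[0.1,-0.2,-1.1]},{"dp":[6,-12,-27],"rotation":[0.1,-0.3,-1]},{"dp":[5,-10,-27],"rotation":[0.1,-0.2,-1.1]}]}}

```text
t: 10.33
eef_pos: [0.4679, 0.0749, 0.3415]
ee_rot: [-1.573, -0.262, 0.046]
force: [0.4, 0.3, -0.7]
width: 0.0236
```

```bash
python3 i.py 1 30; python3 i.py 2 30
```

```text
t 10.33 pos [0.4679 0.0749 0.3415] rot [-1.573 -0.262  0.046] q [ 0.71 -0.22 -0.47  0.18 -1.13 -2.3 ] F [ 0.4  0.3 -0.7] w 0.0236
[{"dp": [0, 8, -18], "rotation": [0, 0.3, -0]}, {"dp": [9, 9, -27], "rotation": [0.1, -0.3, -2.2]}, {"dp": [9, 9, -27], "rotation": [0.1, -0.4, -2.2]}, {"dp": [8, 9, -27], "rotation": [0.2, -0.3, -2.2]}, {"dp": [7, 9, -28], "rotation": [0.1, -0.4, -2.1]}]
end [ 0.5188 -0.0498  0.3099] [-1.572 -0.413  0.067] wp left 2
t 10.33 pos [0.4679 0.0749 0.3415] rot [-1.573 -0.262  0.046] q [ 0.71 -0.22 -0.47  0.18 -1.13 -2.3 ] F [ 0.4  0.3 -0.7] w 0.0236
[{"dp": [8, 9, -27], "rotation": [0.1, -0.2, -1.9]}, {"dp": [7, 9, -27], "rotation": [0.1, -0.3, -1.9]}, {"dp": [7, 10, -27], "rotation": [0.1, -0.2, -1.9]}, {"dp": [7, 10, -28], "rotation": [0.1, -0.3, -1.9]}, {"dp": [6, 10, -28], "rotation": [0.2, -0.2, -2]}]
end [ 0.524  -0.0593  0.3075] [-1.57  -0.429  0.068] wp left 2
```

Request:
{"api": "move_arm", "payload": {"deltas": [{"dp":[8,8,-27],"rotation":[0.1,-0.2,-1.9]},{"dp":[7,8,-27],"rotation":[0.1,-0.3,-1.9]},{"dp":[7,9,-27],"rotation":[0.1,-0.2,-1.9]},{"dp":[7,9,-26],"rotation":[0.1,-0.3,-1.9]}]}}

```text
t: 10.67
eef_pos: [0.513, -0.0342, 0.3229]
ee_rot: [-1.569, -0.409, 0.067]
force: [0.2, -0.3, -1.1]
width: 0.0233
```

```bash
python3 i.py 3 25; python3 - <<'E'
from h import *
s=st()
f=arm.grab_frame('side'); cv2.imwrite('pics/s7.png',f['pixels'][:,:,::-1])
f=arm.grab_frame('top'); cv2.imwrite('pics/t7.png',f['pixels'][:,:,::-1])
E
```

```text
t 10.67 pos [ 0.513  -0.0342  0.3229] rot [-1.569 -0.409  0.067] q [ 0.42 -0.23 -0.55  0.18 -0.87 -2.01] F [ 0.2 -0.3 -1.1] w 0.0233
[{"dp": [3, 13, -21], "rotation": [0.1, -0.2, -2.6]}, {"dp": [2, 14, -21], "rotation": [0.1, -0.2, -2.6]}, {"dp": [1, 14, -21], "rotation": [0.1, -0.3, -2.6]}, {"dp": [1, 13, -21], "rotation": [0.1, -0.2, -2.6]}, {"dp": [0, 6, -9], "rotation": [0.1, -0.1, -1.2]}]
end [ 0.5542 -0.1243  0.273 ] [-1.57  -0.611  0.087] wp left 0
t 10.67 pos [ 0.513  -0.0342  0.3229] rot [-1.569 -0.409  0.067] q [ 0.42 -0.23 -0.55  0.18 -0.87 -2.01] F [ 0.2 -0.3 -1.1] w 0.0233
```

View pics/s7.png

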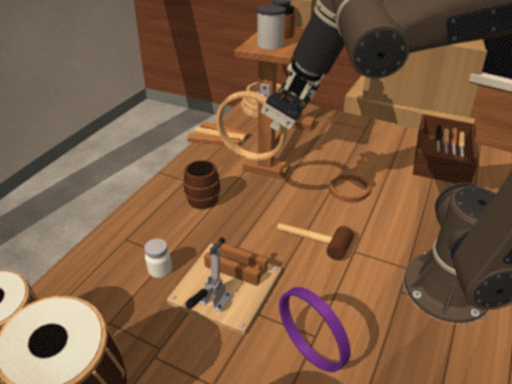

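View pics/t7.png

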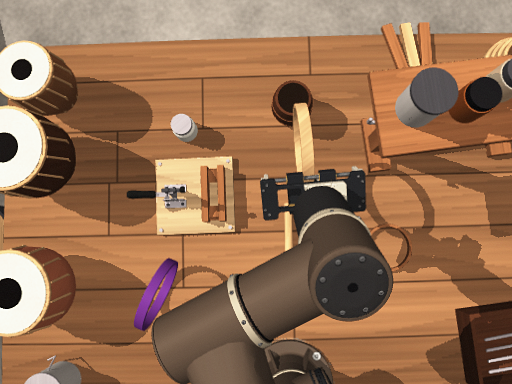

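Request:
{"api": "move_arm", "payload": {"deltas": [{"dp":[3,13,-19],"rotation":[0.1,-0.2,-2.6]},{"dp":[2,13,-20],"rotation":[0.1,-0.2,-2.6]},{"dp":[1,13,-20],"rotation":[0.1,-0.3,-2.6]},{"dp":[1,13,-18],"rotation":[0.1,-0.2,-2.6]}]}}

```text
t: 11.1
eef_pos: [0.5494, -0.1122, 0.2799]
ee_rot: [-1.572, -0.597, 0.082]
force: [-0.3, 0.5, -0.8]
width: 0.0236
```

```bash
python3 i.py 3 15
```

```text
t 11.1 pos [ 0.5494 -0.1122  0.2799] rot [-1.572 -0.597  0.082] q [ 0.19 -0.19 -0.68  0.13 -0.49 -1.77] F [-0.3  0.5 -0.8] w 0.0236
[{"dp": [-1, 8, -12], "rotation": [0.2, -0.3, -0.8]}]
end [ 0.554  -0.1239  0.2727] [-1.572 -0.611  0.088] wp left 0
```

Request:
{"api": "move_arm", "payload": {"deltas": [{"dp":[0,4,-4],"rotation":[0.2,-0.3,-0.8]},{"dp":[0,1,0],"rotation":[0,0,0]},{"dp":[0,1,0],"rotation":[0,0,0]}]}}

```text
t: 11.35
eef_pos: [0.5503, -0.1189, 0.2693]
ee_rot: [-1.571, -0.605, 0.083]
force: [0.5, 0.8, -0.5]
width: 0.0233
```

```bash
python3 - <<'E'
from h import *
import pickle
s=st()
fw=arm.grab_frame('wrist'); s2=st(); fs=arm.grab_frame('side'); s3=st(); ft=arm.grab_frame('top'); s4=st()
pickle.dump((fw,s,fs,s2,ft,s3),open('w8.pkl','wb'))
cv2.imwrite('pics/w8.png',fw['pixels'][:,:,::-1]); crop(fs,'s8.png',200,350,0,180,4); crop(ft,'t8.png',270,450,60,210,4)
E
```

```text
t 11.35 pos [ 0.5503 -0.1189  0.2693] rot [-1.571 -0.605  0.083] q [ 0.17 -0.17 -0.69  0.11 -0.45 -1.74] F [ 0.5  0.8 -0.5] w 0.0233
t 11.4 pos [ 0.5505 -0.1186  0.2693] rot [-1.571 -0.605  0.083] q [ 0.17 -0.17 -0.69  0.11 -0.45 -1.74] F [ 0.7  0.1 -1. ] w 0.0234
t 11.45 pos [ 0.5508 -0.1182  0.27  ] rot [-1.571 -0.606  0.084] q [ 0.17 -0.18 -0.69  0.11 -0.45 -1.74] F [ 0.9 -0.  -1.5] w 0.0235
t 11.5 pos [ 0.5511 -0.118   0.2704] rot [-1.571 -0.607  0.085] q [ 0.17 -0.18 -0.69  0.11 -0.45 -1.74] F [-1.  -0.2 -0.5] w 0.0233
```

View pics/w8.png

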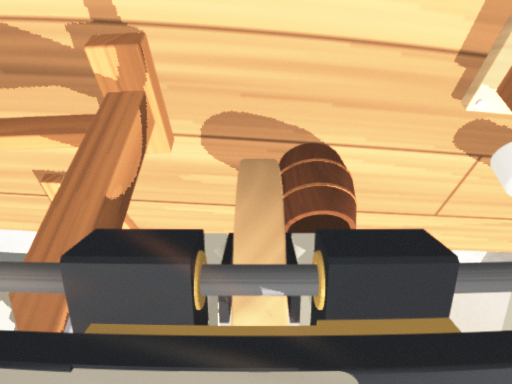

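View pics/s8.png

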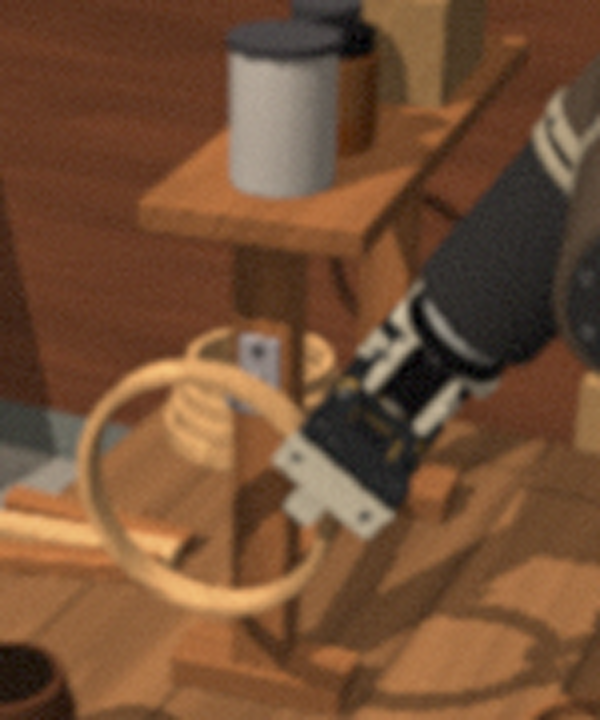

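View pics/t8.png

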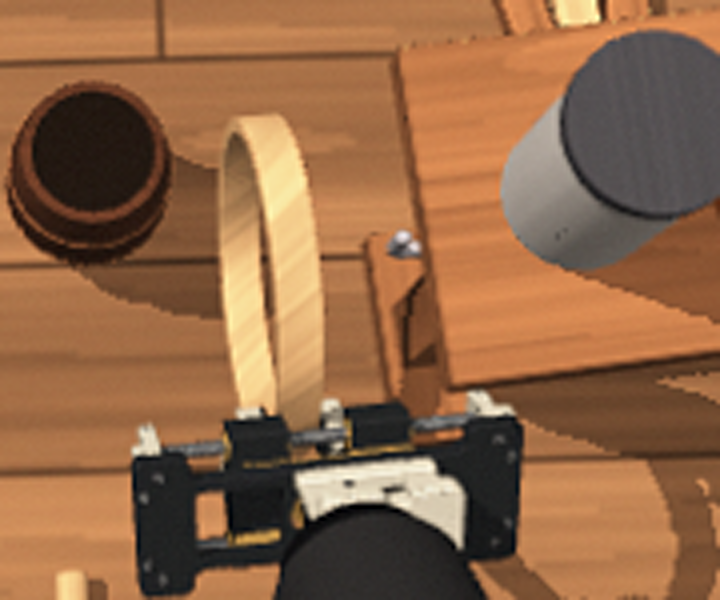

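```bash
cat > j.py <<'E'
from c import *
cb,sb=np.cos(b),np.sin(b)
def tohook(P): 
    d=np.asarray(P,float)-np.r_[ho,.300]; return np.stack([d[...,0]*cb+d[...,1]*sb,-d[...,0]*sb+d[...,1]*cb,d[...,2]],-1)
def pred(s,gam=40):
    r=R.from_euler('xyz',s['ee_rot']); g=np.radians(gam)
    # outward radial in tool frame = cosg*(-y) - sing*x
    return np.array(s['eef_pos'])+r.apply([0.0905*np.sin(g),-.019+.0905*np.cos(g),0]), r.as_matrix()[:,2]
def fithoop(f,c0,n0,s=None):
    C=cloud(f,s); P=C.reshape(-1,3); im=f['pixels'].reshape(-1,3).astype(int)
    d=P-c0; ax=d@n0; rr=np.linalg.norm(d-ax[:,None]*n0,axis=1)
    m=(abs(ax)<.025)&(rr>.075)&(rr<.107)&(im[:,0]>im[:,2]+25)&(im.sum(1)>300)
    P=P[m]
    def res(x):
        c=x[:3]; n=n0+x[3]*np.array([1,0,0])+x[4]*np.array([0,0,1]); n/=np.linalg.norm(n)
        d=P-c; ax=d@n; q=d-ax[:,None]*n; rr=np.linalg.norm(q,axis=1)
        # signed distance to box profile r in [.086,.095], |ax|<.012 (surface)
        u=np.abs(rr-.0905)-.0045; v=np.abs(ax)-.012
        sd=np.where((u>0)&(v>0),np.hypot(u,v),np.maximum(u,v)); return sd
    o_=least_squares(res,np.r_[c0,0,0],loss='soft_l1',f_scale=.0015)
    n=n0+o_.x[3]*np.array([1,0,0])+o_.x[4]*np.array([0,0,1]); n/=np.linalg.norm(n)
    return o_.x[:3],n,m.sum(),np.median(abs(o_.fun))
E
python3 - <<'E'
from j import *
import pickle
fw,s,fs,s2,ft,s3=pickle.load(open('w8.pkl','rb'))
for nm,f,ss in(('side',fs,s2),('top',ft,s3),('wrist',fw,s)):
    c,n=pred(ss); cc,nn,k,e=fithoop(f,c,n,ss if nm=='wrist' else None)
    print(nm,'pred',tohook(c).round(4),'fit',tohook(cc).round(4),k,round(e,4),'n',nn.round(3), n.round(3))
# hook in top view: points near tip
C=cloud(ft); L=tohook(C); 
m=(abs(L[...,0])<.02)&(L[...,1]>.0)&(L[...,1]<.05)&(L[...,2]>-.015)&(L[...,2]<.06)
print(m.sum()); print(L[m].round(3)[:40].tolist())
C=cloud(fs); L=tohook(C)
m=(abs(L[...,0])<.03)&(L[...,1]>-.03)&(L[...,1]<.05)&(L[...,2]>-.03)&(L[...,2]<.05); print(m.sum(),np.argwhere(m)[:5]); print(L[m].round(3)[:30].tolist())
m=(abs(L[...,0])<.04)&(L[...,1]>-.05)&(L[...,1]<-.015)&(L[...,2]>-.2)&(L[...,2]<-.1); print('post face',m.sum(),np.percentile(L[m],[3,50,97],axis=0).round(4).tolist())
E
```

```text
side pred [-0.0034  0.0906 -0.039 ] fit [-0.0059  0.0894 -0.0387] 829 0.0011 n [-0.063  0.998 -0.006] [-0.083  0.997  0.   ]
top pred [-0.003   0.091  -0.0383] fit [-0.0041  0.0911 -0.0372] 1591 0.0009 n [-0.082  0.997 -0.001] [-0.084  0.996 -0.   ]
wrist pred [-0.0036  0.0903 -0.039 ] fit [-0.0036  0.0902 -0.038 ] 7734 0.0004 n [-0.077  0.997  0.008] [-0.083  0.997  0.   ]
45
[[0.004, 0.03, 0.032], [0.003, 0.032, 0.03], [0.002, 0.03, 0.031], [0.0, 0.035, 0.031], [0.0, 0.032, 0.029], [-0.0, 0.031, 0.031], [-0.001, 0.029, 0.033], [-0.0, 0.026, 0.029], [0.002, 0.033, 0.016], [-0.001, 0.034, 0.028], [-0.002, 0.033, 0.029], [-0.002, 0.03, 0.028], [-0.002, 0.028, 0.027], [0.005, 0.018, -0.002], [0.005, 0.015, -0.005], [0.002, 0.034, 0.008], [-0.001, 0.034, 0.019], [-0.002, 0.033, 0.022], [-0.002, 0.031, 0.023], [-0.003, 0.03, 0.027], [-0.003, 0.027, 0.023], [0.002, 0.019, -0.0], [0.002, 0.017, 0.001], [0.001, 0.033, 0.005], [-0.001, 0.033, 0.01], [-0.002, 0.032, 0.015], [-0.003, 0.03, 0.016], [-0.003, 0.028, 0.015], [0.0, 0.022, 0.001], [-0.0, 0.02, 0.003], [0.0, 0.017, -0.001], [0.0, 0.0
[... 378 characters left out ...]
-0.013, -0.029, 0.027], [0.013, -0.03, 0.02], [0.006, -0.029, 0.018], [-0.001, -0.026, 0.02], [0.015, -0.029, 0.013], [0.006, -0.029, 0.015], [0.003, -0.028, 0.016], [-0.002, -0.025, 0.018], [-0.003, -0.029, 0.016], [-0.013, -0.029, 0.018], [0.006, -0.028, 0.012], [0.003, -0.03, 0.008], [-0.001, -0.028, 0.01], [-0.01, -0.027, 0.012], [0.016, -0.03, 0.003], [-0.0, -0.029, 0.006], [-0.006, -0.03, 0.007], [-0.013, -0.03, 0.008], [0.009, -0.029, 0.001], [-0.002, -0.025, 0.005], [0.003, -0.028, -0.001], [-0.003, -0.029, -0.0], [-0.01, -0.028, 0.001], [0.001, -0.023, -0.001], [-0.002, -0.026, -0.002]]
post face 347 [[-0.0203, -0.043, -0.191], [0.0005, -0.0363, -0.1447], [0.0212, -0.0315, -0.1022]]
```

```bash
cat > k.py <<'E'
from j import *
import sys
x,y,z=[float(v)/1000 for v in sys.argv[1:4]]; n=int(sys.argv[4]); step=float(sys.argv[5])
s=st(); c,nn=pred(s); print('hoop now (hook mm)',(tohook(c)*1000).round(1))
r=tool(b,np.radians(35)); g=np.radians(40)
C=np.r_[ho,.300]+np.array([x*cb-y*sb,x*sb+y*cb,z])
rows([(C-r.apply([0.0905*np.sin(g),-.019+.0905*np.cos(g),0]),r)],n=n,step=step,s=s)
E
python3 k.py 0 0 -40 5 18
```

```text
t 11.5 pos [ 0.5511 -0.118   0.2704] rot [-1.571 -0.607  0.085] q [ 0.17 -0.18 -0.69  0.11 -0.45 -1.74] F [-1.  -0.2 -0.5] w 0.0233
hoop now (hook mm) [ -2.7  91.2 -37.7]
[{"dp": [0, 1, -18], "rotation": [0, 0, -0]}, {"dp": [0, 1, -18], "rotation": [0, 0, -0.1]}, {"dp": [0, 1, -18], "rotation": [0, 0, -0]}, {"dp": [0, 0, -18], "rotation": [0, -0.1, -0.1]}, {"dp": [1, 1, -18], "rotation": [0.1, 0, -0]}]
end [ 0.5618 -0.2074  0.2678] [-1.571 -0.611  0.087] wp left 1
```

Request:
{"api": "move_arm", "payload": {"deltas": [{"dp":[1,1,-15],"rotation":[0,0,-0.1]},{"dp":[1,1,-15],"rotation":[0,0,-0.1]},{"dp":[0,1,-6],"rotation":[0,0,0]}]}}

```text
t: 11.75
eef_pos: [0.5587, -0.1505, 0.2716]
ee_rot: [-1.572, -0.613, 0.093]
force: [0.2, -0.1, -1.0]
width: 0.0238
```

```bash
python3 k.py 0 0 -40 5 18;  python3 - <<'E'
from j import *
s=st(); f=arm.grab_frame('side'); crop(f,'s9.png',200,350,0,180,4)
c,n=pred(s); cc,nn,k,e=fithoop(f,c,n); print((tohook(c)*1000).round(1),(tohook(cc)*1000).round(1),k)
E
```

```text
t 11.75 pos [ 0.5587 -0.1505  0.2716] rot [-1.572 -0.613  0.093] q [ 0.06 -0.13 -0.6  -0.03 -0.49 -1.52] F [ 0.2 -0.1 -1. ] w 0.0238
hoop now (hook mm) [  2.   58.8 -36.1]
[{"dp": [-1, 1, -18], "rotation": [0, 0.1, 0]}, {"dp": [-1, 0, -18], "rotation": [-0.1, 0.1, 0.1]}, {"dp": [-2, 1, -18], "rotation": [0, 0, 0]}, {"dp": [0, 0, -4], "rotation": [0, 0.1, 0]}]
end [ 0.5618 -0.2084  0.2677] [-1.57  -0.611  0.087] wp left 0
t 11.75 pos [ 0.5587 -0.1505  0.2716] rot [-1.572 -0.613  0.093] q [ 0.06 -0.13 -0.6  -0.03 -0.49 -1.52] F [ 0.2 -0.1 -1. ] w 0.0238
[  2.   58.8 -36.1] [ -0.1  57.8 -35.7] 798
```

View pics/s9.png

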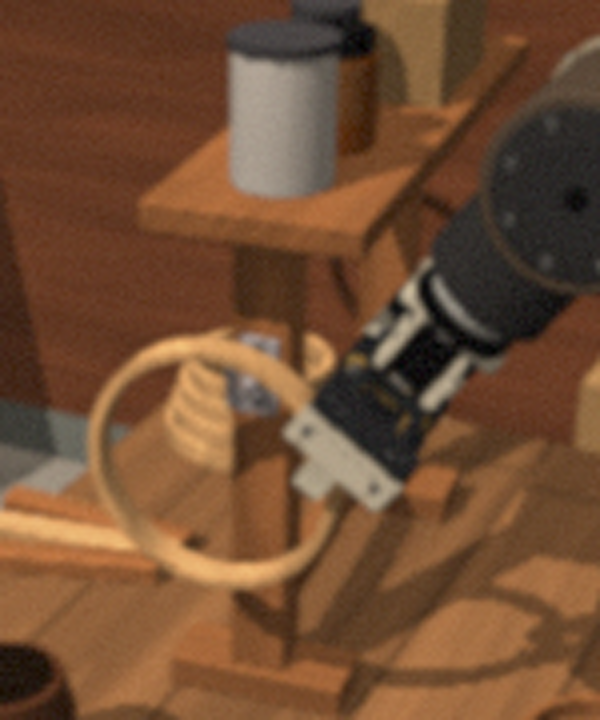

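Request:
{"api": "move_arm", "payload": {"deltas": [{"dp":[-1,1,-15],"rotation":[0,0.2,0]},{"dp":[-1,1,-15],"rotation":[0,0.1,0]},{"dp":[0,1,-8],"rotation":[0,0,0]}]}}

```text
t: 12.05
eef_pos: [0.5635, -0.1864, 0.2702]
ee_rot: [-1.568, -0.615, 0.091]
force: [0.2, 0.7, -0.9]
width: 0.0233
```

```bash
python3 k.py 0 0 -40 5 18
```

```text
t 12.05 pos [ 0.5635 -0.1864  0.2702] rot [-1.568 -0.615  0.091] q [-0.05 -0.09 -0.51 -0.16 -0.54 -1.31] F [ 0.2  0.7 -0.9] w 0.0233
hoop now (hook mm) [  3.8  22.6 -37.4]
[{"dp": [-4, 0, -18], "rotation": [-0.2, 0.1, 0.2]}, {"dp": [0, 0, -4], "rotation": [-0.1, 0.1, 0]}]
end [ 0.5623 -0.2086  0.2678] [-1.571 -0.611  0.087] wp left 0
```

Request:
{"api": "move_arm", "payload": {"deltas": [{"dp":[-3,0,-12],"rotation":[-0.2,0.1,0.2]},{"dp":[-2,0,-8],"rotation":[-0.1,0.1,0]},{"dp":[0,1,0],"rotation":[0,0,0]}]}}

```text
t: 12.3
eef_pos: [0.5635, -0.2063, 0.2684]
ee_rot: [-1.571, -0.612, 0.088]
force: [1.0, 0.4, -0.5]
width: 0.0237
```

```bash
python3 k.py 0 0 -40 5 18; python3 - <<'E'
from j import *
s=st(); f=arm.grab_frame('side'); crop(f,'s10.png',200,350,0,180,4)
c,n=pred(s); cc,nn,k,e=fithoop(f,c,n); print((tohook(c)*1000).round(1),(tohook(cc)*1000).round(1),k)
s=st(); f=arm.grab_frame('wrist'); 
c,n=pred(s); cc,nn,k,e=fithoop(f,c,n,s); print((tohook(c)*1000).round(1),(tohook(cc)*1000).round(1),k)
E
```

```text
t 12.3 pos [ 0.5635 -0.2063  0.2684] rot [-1.571 -0.612  0.088] q [-0.1  -0.07 -0.48 -0.21 -0.57 -1.24] F [ 1.   0.4 -0.5] w 0.0237
hoop now (hook mm) [  1.9   2.4 -39.4]
[{"dp": [-2, -1, -2], "rotation": [0, 0, 0.1]}]
end [ 0.5615 -0.2085  0.268 ] [-1.571 -0.611  0.088] wp left 0
t 12.3 pos [ 0.5635 -0.2063  0.2684] rot [-1.571 -0.612  0.088] q [-0.1  -0.07 -0.48 -0.21 -0.57 -1.24] F [ 1.   0.4 -0.5] w 0.0237
[  1.9   2.4 -39.4] [  0.3   1.7 -38.6] 734
t 12.35 pos [ 0.5635 -0.206   0.2682] rot [-1.571 -0.612  0.088] q [-0.1  -0.07 -0.48 -0.21 -0.56 -1.24] F [ 0.2  0.  -0.6] w 0.0236
[  2.    2.8 -39.5] [  2.    2.7 -38.5] 7729
```

View pics/s10.png

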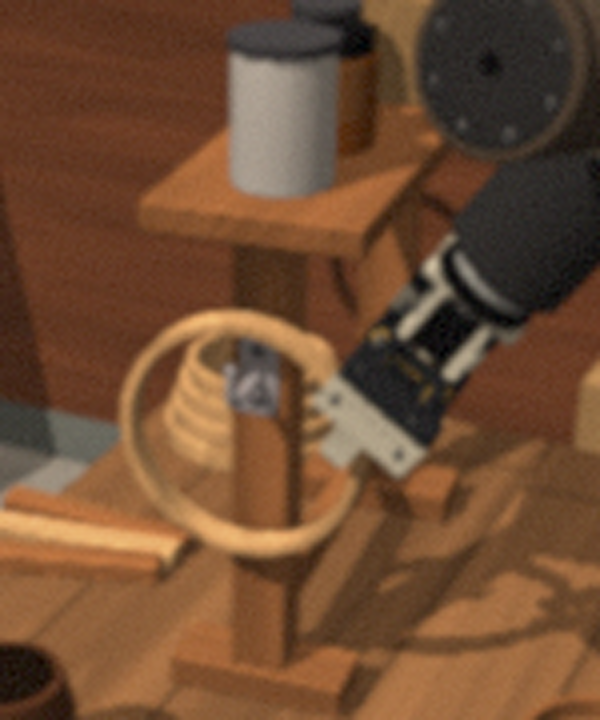

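```bash
python3 k.py 0 1 -80 5 12
```

```text
t 12.4 pos [ 0.5633 -0.2057  0.2681] rot [-1.571 -0.612  0.088] q [-0.1  -0.07 -0.48 -0.21 -0.56 -1.24] F [ 0.4  0.8 -1.4] w 0.0235
hoop now (hook mm) [  1.9   3.1 -39.6]
[{"dp": [-7, 9, -1], "rotation": [0, 0, 0]}, {"dp": [-7, 9, -0], "rotation": [0, 0, 0]}, {"dp": [-7, 10, -1], "rotation": [0, 0, 0.1]}, {"dp": [-4, 4, -0], "rotation": [0, 0, -0]}]
end [ 0.5615 -0.2079  0.2276] [-1.571 -0.61   0.088] wp left 0
```

Request:
{"api": "move_arm", "payload": {"deltas": [{"dp":[-7,9,-1],"rotation":[0,0,0]},{"dp":[-7,9,0],"rotation":[0,0,0]},{"dp":[-7,9,-1],"rotation":[0,0,0]}]}}

```text
t: 12.65
eef_pos: [0.5631, -0.2059, 0.235]
ee_rot: [-1.573, -0.617, 0.092]
force: [1.3, 0.8, -1.6]
width: 0.0235
```

```bash
python3 k.py 0 1 -82 5 8
```

```text
t 12.65 pos [ 0.5631 -0.2059  0.235 ] rot [-1.573 -0.617  0.092] q [-0.11 -0.03 -0.52 -0.24 -0.49 -1.19] F [ 1.3  0.8 -1.6] w 0.0235
hoop now (hook mm) [  1.6   3.1 -72.4]
[{"dp": [-5.6, 5.5, -1.5], "rotation": [0, 0.2, 0.3]}, {"dp": [-1, 1, -0.3], "rotation": [0, 0, 0.1]}]
end [ 0.5617 -0.2079  0.2259] [-1.571 -0.61   0.088] wp left 0
```

Request:
{"api": "move_arm", "payload": {"deltas": [{"dp":[-4,4,-1.5],"rotation":[0,0.2,0.3]},{"dp":[-2,2,-0.5],"rotation":[0,0,0]},{"dp":[-1,1,0],"rotation":[0,0,0]}]}}

```text
t: 12.9
eef_pos: [0.5603, -0.2071, 0.2201]
ee_rot: [-1.569, -0.607, 0.088]
force: [1.2, 0.5, 3.4]
width: 0.0237
```

```bash
python3 k.py 0 1 -86 5 4
```

```text
t 12.9 pos [ 0.5603 -0.2071  0.2201] rot [-1.569 -0.607  0.088] q [-0.12 -0.02 -0.53 -0.26 -0.48 -1.17] F [1.2 0.5 3.4] w 0.0237
hoop now (hook mm) [ -1.3   2.  -88. ]
[{"dp": [2, -0.7, -0.9], "rotation": [-0.1, 0, -0.2]}]
end [ 0.5617 -0.2079  0.2218] [-1.57  -0.611  0.088] wp left 0
```

Request:
{"api": "move_arm", "payload": {"deltas": [{"dp":[1.5,-0.5,0],"rotation":[0,0,0]},{"dp":[0,0,0],"rotation":[0,0,0]}]}}

```text
t: 13.07
eef_pos: [0.5617, -0.2072, 0.2214]
ee_rot: [-1.569, -0.607, 0.088]
force: [0.7, -0.4, -0.4]
width: 0.0232
```

```bash
python3 k.py 0 1 -86 5 4;  python3 - <<'E'
from j import *
s=st(); f=arm.grab_frame('side'); crop(f,'s11.png',200,350,0,180,4)
E
```

```text
t 13.07 pos [ 0.5617 -0.2072  0.2214] rot [-1.569 -0.607  0.088] q [-0.11 -0.02 -0.53 -0.26 -0.48 -1.17] F [ 0.7 -0.4 -0.4] w 0.0232
hoop now (hook mm) [  0.    1.7 -86.8]
[{"dp": [0.2, -0.4, -0.6], "rotation": [-0.1, 0, -0.2]}]
end [ 0.5617 -0.2078  0.2218] [-1.571 -0.611  0.088] wp left 0
t 13.07 pos [ 0.5617 -0.2072  0.2214] rot [-1.569 -0.607  0.088] q [-0.11 -0.02 -0.53 -0.26 -0.48 -1.17] F [ 0.7 -0.4 -0.4] w 0.0232
```

View pics/s11.png

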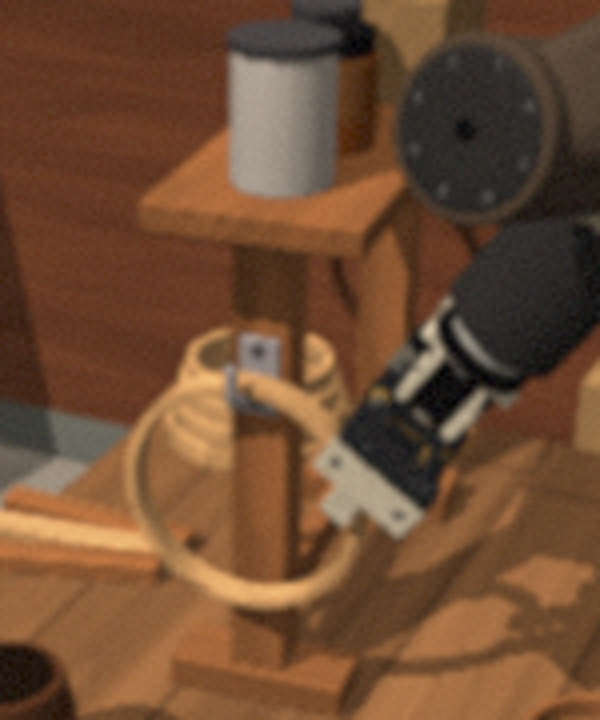

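Request:
{"api": "move_arm", "payload": {"deltas": [{"dp":[0,0,0],"rotation":[0,0,0]},{"dp":[0,0,0],"rotation":[0,0,0]},{"dp":[0,0,0],"rotation":[0,0,0]}], "jaw": 0}}

```text
t: 13.37
eef_pos: [0.5618, -0.2074, 0.2223]
ee_rot: [-1.569, -0.609, 0.088]
force: [-0.4, -0.2, -1.1]
width: 0.038
```

```bash
python3 k.py 0 1 -86 5 4
```

```text
t 13.37 pos [ 0.5618 -0.2074  0.2223] rot [-1.569 -0.609  0.088] q [-0.12 -0.02 -0.53 -0.26 -0.48 -1.18] F [-0.4 -0.2 -1.1] w 0.038
hoop now (hook mm) [  0.2   1.6 -85.8]
[{"dp": [-0.4, 0.2, -0.5], "rotation": [-0.1, 0, -0.1]}]
end [ 0.5617 -0.2079  0.2219] [-1.571 -0.61   0.088] wp left 0
```

Request:
{"api": "move_arm", "payload": {"deltas": [{"dp":[0,0,0],"rotation":[0,0,0]},{"dp":[0,0,0],"rotation":[0,0,0]},{"dp":[0,0,0],"rotation":[0,0,0]},{"dp":[0,0,0],"rotation":[0,0,0]},{"dp":[0,0,0],"rotation":[0,0,0]}]}}

```text
t: 13.78
eef_pos: [0.5621, -0.2075, 0.2233]
ee_rot: [-1.57, -0.61, 0.088]
force: [0.3, 0.5, 0.0]
width: 0.0713
```

```bash
python3 k.py 0 1 -86 5 4;  python3 - <<'E'
from j import *
s=st(); f=arm.grab_frame('wrist'); cv2.imwrite('pics/w12.png',f['pixels'][:,:,::-1])
c,n=pred(s); cc,nn,k,e=fithoop(f,c,n,s); print((tohook(c)*1000).round(1),(tohook(cc)*1000).round(1),k)
E
```

```text
t 13.78 pos [ 0.5621 -0.2075  0.2233] rot [-1.57  -0.61   0.088] q [-0.12 -0.02 -0.53 -0.26 -0.48 -1.18] F [0.3 0.5 0. ] w 0.0713
hoop now (hook mm) [  0.4   1.5 -84.7]
[{"dp": [-1.2, 0.9, -0.4], "rotation": [-0.1, 0, -0]}]
end [ 0.5617 -0.2079  0.2218] [-1.572 -0.61   0.088] wp left 0
t 13.78 pos [ 0.5621 -0.2075  0.2233] rot [-1.57  -0.61   0.088] q [-0.12 -0.02 -0.53 -0.26 -0.48 -1.18] F [0.3 0.5 0. ] w 0.0713
[  0.4   1.5 -84.7] [  3.2   1.9 -86.1] 6587
```

View pics/w12.png

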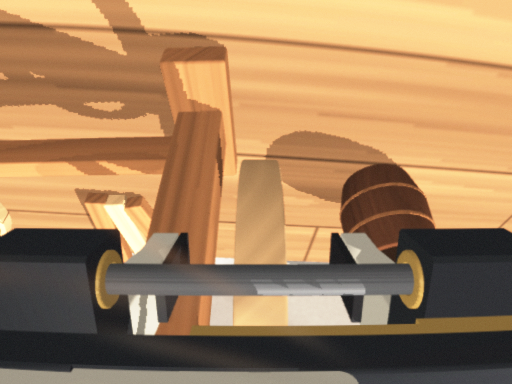

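Request:
{"api": "move_arm", "payload": {"deltas": [{"dp":[-7,-5,0],"rotation":[0,0,0]},{"dp":[-12,-8,0],"rotation":[0,0,0]},{"dp":[-16,-11,0],"rotation":[0,0,0]},{"dp":[-20,-14,0],"rotation":[0,0,0]},{"dp":[-20,-14,0],"rotation":[0,0,0]}]}}

```text
t: 14.25
eef_pos: [0.4675, -0.2148, 0.221]
ee_rot: [-1.57, -0.607, 0.091]
force: [0.3, -0.3, 0.0]
width: 0.0875
```

```bash
python3 k.py 0 1 -86 1 4;  python3 - <<'E'
from j import *
s=st(); f=arm.grab_frame('side'); crop(f,'s13.png',200,350,0,180,4)
c0=np.r_[ho,.214]; n0=np.array([-sb,cb,0])
for nm in('side','wrist','top'):
    s=st(); f=arm.grab_frame(nm); cc,nn,k,e=fithoop(f,c0,n0,s); print(nm,(tohook(cc)*1000).round(1),k,round(e,4),nn.round(3),n0.round(3))
E
```

```text
t 14.25 pos [ 0.4675 -0.2148  0.221 ] rot [-1.57  -0.607  0.091] q [-0.19 -0.16 -0.62 -0.32 -0.54 -1.06] F [ 0.3 -0.3  0. ] w 0.0875
hoop now (hook mm) [-94.5   2.6 -87.2]
[{"dp": [3.3, 2.3, -0.1], "rotation": [0, 0, -0]}]
end [ 0.4715 -0.2146  0.221 ] [-1.57  -0.607  0.091] wp left 1
t 14.25 pos [ 0.4675 -0.2148  0.221 ] rot [-1.57  -0.607  0.091] q [-0.19 -0.16 -0.62 -0.32 -0.54 -1.06] F [ 0.3 -0.3  0. ] w 0.0875
t 14.3 pos [ 0.4634 -0.2145  0.2205] rot [-1.568 -0.606  0.09 ] q [-0.19 -0.16 -0.63 -0.32 -0.54 -1.06] F [-5.6  0.8 -2.6] w 0.0872
side [  1.    0.9 -86.7] 769 0.0012 [-0.08   0.997  0.003] [-0.087  0.996  0.   ]
t 14.35 pos [ 0.4655 -0.215   0.2213] rot [-1.569 -0.608  0.089] q [-0.19 -0.16 -0.63 -0.32 -0.54 -1.06] F [ 0.4 -0.6  0.8] w 0.0874
wrist [  3.2   2.2 -85.8] 1593 0.0004 [-0.083  0.997  0.007] [-0.087  0.996  0.   ]
t 14.4 pos [ 0.4673 -0.2154  0.222 ] rot [-1.57  -0.609  0.089] q [-0.19 -0.16 -0.62 -0.32 -0.54 -1.06] F [ 0.4  0.3 -0.7] w 0.0874
top [  1.9   2.9 -86. ] 830 0.0009 [-0.085  0.996 -0.01 ] [-0.087  0.996  0.   ]
```

View pics/s13.png

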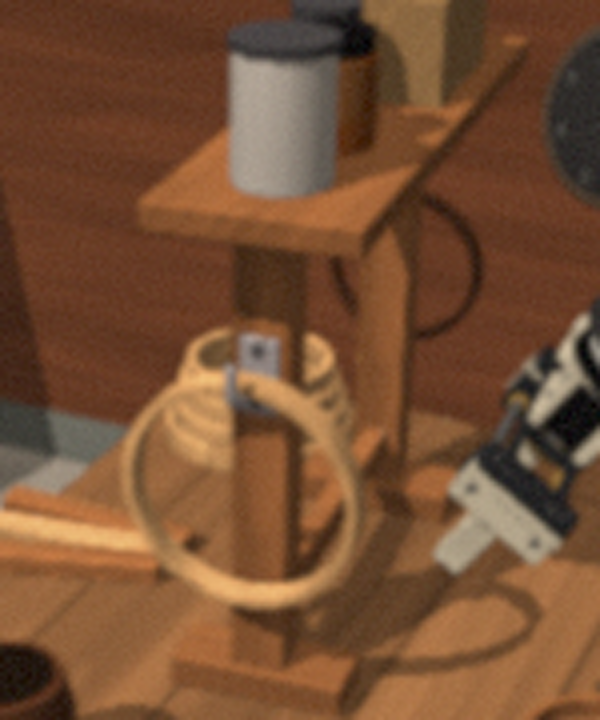

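Request:
{"api": "move_arm", "payload": {"deltas": [{"dp":[-10,-7,0],"rotation":[0,0,0]},{"dp":[0,0,0],"rotation":[0,0,0]},{"dp":[0,0,0],"rotation":[0,0,0]},{"dp":[0,0,0],"rotation":[0,0,0]},{"dp":[0,0,0],"rotation":[0,0,0]}]}}

```text
t: 14.87
eef_pos: [0.4559, -0.2167, 0.2225]
ee_rot: [-1.571, -0.61, 0.091]
force: [-0.1, -0.2, -0.6]
width: 0.0878
```

Request:
{"api": "move_arm", "payload": {"deltas": [{"dp":[0,0,0],"rotation":[0,0,0]},{"dp":[0,0,0],"rotation":[0,0,0]},{"dp":[0,0,0],"rotation":[0,0,0]},{"dp":[0,0,0],"rotation":[0,0,0]},{"dp":[0,0,0],"rotation":[0,0,0]}]}}

```text
t: 15.28
eef_pos: [0.4568, -0.2163, 0.2218]
ee_rot: [-1.571, -0.609, 0.092]
force: [-0.5, 0.1, 0.2]
width: 0.0876
```

```bash
python3 - <<'E'
from j import *
c0=np.r_[ho,.214]; n0=np.array([-sb,cb,0])
for nm in('side','top','wrist','side','top','wrist'):
    s=arm.get_state(); f=arm.grab_frame(nm); cc,nn,k,e=fithoop(f,c0,n0,s); print(nm,(tohook(cc)*1000).round(1),k,nn.round(3))
    if nm!='wrist':
        C=cloud(f).reshape(-1,3); im=f['pixels'].reshape(-1,3).astype(int); Rm=np.array([[np.cos(a),-np.sin(a)],[np.sin(a),np.cos(a)]])
        L=C.copy(); L[:,:2]=(C[:,:2]-o)@Rm
        m=(abs(L[:,0])<.02)&(L[:,1]>.14)&(L[:,1]<.23)&(L[:,2]>.05)&(L[:,2]<.2)&(im.max(1)<70); H=L[m]
        p=np.polyfit(H[:,1],H[:,2],1); md=np.median(H,0); print(' handle',m.sum(),'theta by slope',np.pi/2-np.arctan(p[0])-.14,'by centre',np.arctan2(md[1]-.118,md[2]-.008-.076)-.14, md.round(3))
    if nm=='side': crop(f,'s14.png',130,330,170,320,4)
    if nm=='top': cv2.imwrite('pics/t14.png',f['pixels'][:,:,::-1])
st()
E
```

```text
side [  1.1   0.7 -86.6] 776 [-0.076  0.997  0.002]
 handle 174 theta by slope 1.0970524506548656 by centre 1.0734671141583139 [-0.007  0.185  0.109]
top [  1.8   2.9 -86.1] 831 [-0.085  0.996 -0.01 ]
 handle 202 theta by slope 1.075731228266812 by centre 1.0624168260699989 [-0.     0.18   0.108]
wrist [  3.1   1.8 -85.7] 1338 [-0.075  0.997 -0.003]
side [  1.    0.6 -86.6] 778 [-0.073  0.997  0.   ]
 handle 174 theta by slope 1.1036543649428925 by centre 1.0731401265738691 [-0.007  0.185  0.109]
top [  1.8   2.9 -85.8] 828 [-0.086  0.996 -0.008]
 handle 204 theta by slope 1.0744356942091589 by centre 1.0737652733912237 [-0.     0.18   0.107]
wrist [  3.1   2.1 -85.7] 1331 [-0.09   0.996  0.009]
t 15.58 pos [ 0.4567 -0.2164  0.2219] rot [-1.571 -0.609  0.091] q [-0.21 -0.17 -0.63 -0.33 -0.55 -1.04] F [-0.1  0.3 -0.3] w 0.0879
```

View pics/s14.png

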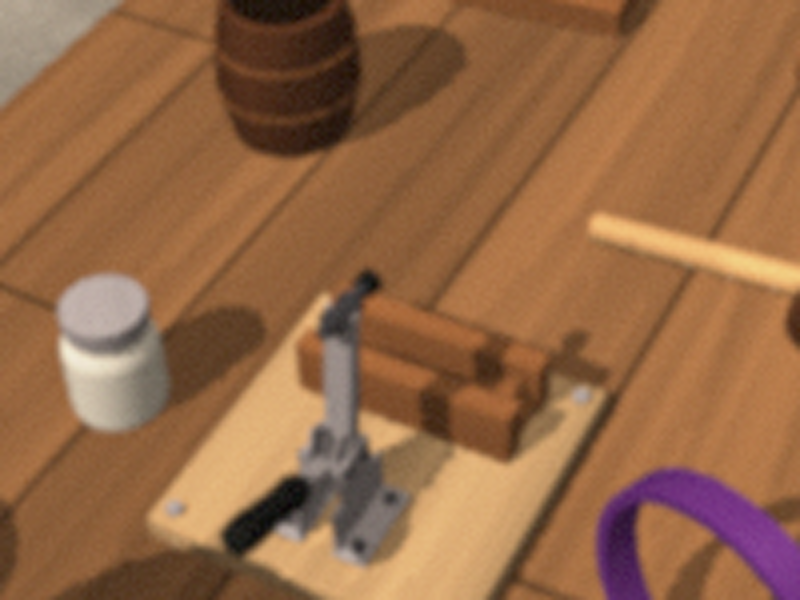

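View pics/t14.png

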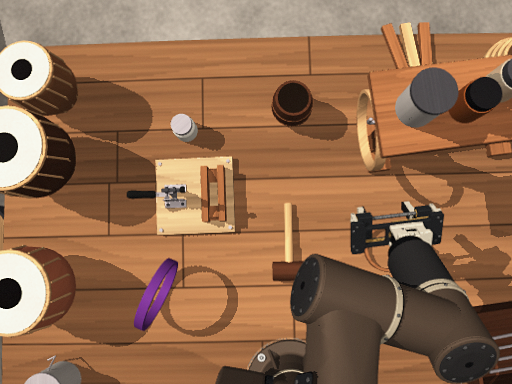

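```bash
python3 - <<'E'
from station import arm
print(arm.job_done()); print(arm.get_state()['t'])
E
```

```text
the job is handed in; nothing more can be done
None
the job is handed in; nothing more can be done
```

The hoop is hanging on the J-hook, the clamp is open, and I handed the job in at about 15.6 s; it reports no verdict. I swung the clamp handle over with the gripper and lifted the hoop straight up by its near rim. I then tilted the gripper to clear the shelf, passed the hoop over the hook's upturned end, lowered it until the wrist force changed sign, let go and backed away.

**Hoop:** The side, top and wrist cameras put its centre at x 1–3 mm, y 1–3 mm and 86–87 mm under the seat. It was square to the hook within about 1°. Repeated fits agreed within 0.5 mm, so it was still. The tool force was about zero and the gripper about 0.1 m clear.

**Clamp:** The handle measures about 1.07 rad on both cameras. That is past the required 0.9, but it did not reach the 1.25 stop: the gripper's path suggested about 1.24, so the grip probably slipped in the fingers. I left it there rather than push again.

**Bystanders:** The jar, drum shell and mallet looked unmoved in the last top picture. The gripper covered the small hoop in that view; no move went near it, but I did not check its position at the end.

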